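Lay out the bedside table for the next guest

TASK

Lay out the bedside table for the next guest: stand the copper clock in the middle of the round black mat and the blue carafe in the middle of the round blue mat, lay the white remote on the grey mat and the green glasses case on the green mat, each squarely within its outline, and cap the carafe with the upside-down tumbler, over its neck and down on the shoulder. Leave the candle where it stands, and let go of everything.

Things in the scene. Friction and masses are not known exactly. Their poses are not given: they have to be found in the camera images.
- clock: copper alarm clock standing upright, a drum 80 mm across and 36 mm deep with a black face, on two dark feet (42 mm deep, along x); 90 mm tall. Origin: middle of the underside, on the table; z up, drum axis and face along x (face to +x), so the flat sides to grip are at x = -18 and +18 mm. Drum centre 50 mm up. 0.16 to 0.29 kg.
- carafe: blue ceramic carafe with a white band and a cork stopper, standing upright: body 90 mm across up to a flat shoulder at 95 mm (shoulder 84 mm across), then a straight neck 34 mm across from 95 to 150 mm (cork flush on top). Origin: middle of the underside; z up. 0.37 to 0.65 kg.
- tumbler: white ceramic tumbler standing upside down (mouth down, closed end up, with a blue band near the mouth and a blue spot on top): 60 mm across, 68 mm tall, inside 54 mm across and 63 mm deep. It fits over the carafe's neck and rests with its mouth on the shoulder. Origin: middle of the mouth, underneath; z up. 0.10 to 0.19 kg.
- remote: white lamp remote with grey buttons, lying flat: 120 mm long (x) by 38 mm wide (y) by 18 mm tall. Origin: middle of the underside; z up. About 0.1 kg.
- case: dark green hard glasses case, closed, with a brass seam, lying flat: 130 mm long (x) by 54 mm wide (y) by 36 mm tall. Origin: middle of the underside; z up. About 0.12 kg.
- clock_mat: round black mat with a copper ring, 110 mm across, 4 mm thick, fixed; for the clock. Origin: middle of the underside, on the table; z up.
- carafe_mat: round blue mat with a white ring, 110 mm across, 4 mm thick, fixed; for the carafe. Origin: middle of the underside; z up.
- remote_mat: grey rectangular mat with a white outline of the remote, 145 mm (x) by 66 mm (y), 4 mm thick, fixed; for the remote. Origin: middle of the underside; z up; x along the outline's length.
- case_mat: green rectangular mat with a brass outline of the glasses case, 155 mm (x) by 82 mm (y), 4 mm thick, fixed; for the case. Origin: middle of the underside; z up; x along the outline's length.
- candle: candle in an amber glass jar, 68 mm across, 60 mm tall, loose among the mats; to be left alone. Origin: middle of the underside; z up. (Also between the mats: a marble dish and a metal tin, 68 mm across or less, at most 20 mm tall, both fixed. The other bedside equipment stands beyond x = 0.74 m, up to 130 mm tall, and a lamp behind the robot to its right.)
Mind the look-alikes: they are no part of the job. Several things look just like the remote: the one meant starts nearest to the robot's base. Of the things that look like the carafe, the smaller one is meant.

How it is judged:
By the outcome, as a careful person would: the job done as asked, in the order asked, and still so for the second after the job is handed in, with the robot touching nothing.
It also fails if it takes over 136 s, if anything falls off the work surface, if the arm or the gripper's body presses on something with over 40 N, if the wrist force passes 120 N, or if a joint passes its speed limit or range.

ROBOT

A 6-joint arm with a two-finger parallel gripper is mounted at the origin on the work surface. World frame = base frame: x ahead of the robot, y to its left, z up, the work surface at z = 0. Lengths are in m, angles in degrees, forces in N, time in s.
With the tool pointing down it reaches from about 0.4 to 0.825 m from the base axis. Payload 7 kg.
Tool frame: the origin (TCP) lies on the centre line of the jaws, within the pads' length; the fingertips stand 8 mm ahead of it and the grasp point (between the pads) lies 11 mm behind it; z points along the fingers, y is the line along which they close (so a half turn about z gives the same grasp; the last joint's range is limited). The gripper opens to 88 mm and grips with 3 to 60 N. Pads are 19 mm wide; open, the fingers measure 130 mm over their backs; the gripper's body (78 mm by 193 mm) begins 47 mm behind the grasp point.
Start: joints at [-56.259, 20.546, 0.682, 0, -70.136, -16.507], TCP at [0.2, -0.645, 0.235] pointing down, gripper open.
Joint ranges: [-176.03, 176.03], [-82.01, 121.73], [-58.28, 71.71], [-173.87, 95.51], [-174.79, -0.11], [-173.66, 173.66]. Speed limits (degrees/s): [136.94, 136.94, 172.46, 180, 180, 180].

INTERFACE

Orientations are given as [roll, pitch, yaw] about the fixed x, y, z axes, in that order (R = Rz(yaw) Ry(pitch) Rx(roll)).
In Python, from plant import r gives the robot as it stands.
- The arm moves only by the tool carry_out, never from a script. Its argument "targets" is a list of rows, each a list of 6 numbers: the shift along the tool's x, y, z scaled (see below), then the turn, a rotation vector about the tool's x, y, z scaled (see below). A call has 1 to 5 rows; each row shifts and turns the commanded pose from where the row before left it, along the tool's axes as they then stand; what a row does not reach is not made up. The controller multiplies each number of a shift by 0.5 m and each number of a turn by 60 degrees. A row lasts 1/8 s, in which the tool goes at most 62.5 mm and 10.7 degrees, less where a joint would pass 70% of its speed; a pose out of reach is approached as far as the arm can. A call with a number of a shift or a turn outside -1 to 1 is refused whole. A call with a gripper value outside its range is refused whole. "hand" is the opening, from 0 (shut) to 1 (fully open), set as the call begins (left out, the last holds). The fingers move at their own pace and stop on an object; "squeeze" is the grip in N (left out, the last holds). Time passes only in rows, so rows that do not move let the fingers close. It gives the time, the measured TCP pose, the force, the opening and the grip force at its end, in the units of the state.
- r.get_state(): the state, without advancing time (a new reading comes with each control period).
- r.capture(name): name is "scene" or "side" or "wrist"; returns the picture (400x640x3 uint8, red, green, blue); there is no depth.
- r.camera_info(name): a dict with "K" (3x3 intrinsics, pixels), "eye" and "attitude" of the camera in the world. Camera axes: x right, y down, z forward; pixel columns grow to the right and rows downward; lengths in m; the calibration is good to about 2 mm. A picture is of the moment at which its call begins: read the wrist's pose just before it. camera_info takes no time and is no camera call; for the wrist camera it gives the pose at the moment of the call.
- r.close_job(): hands the job in; it is judged then, once.
The state is a dict: "time_s": time; "joints": joint angles; "qd": joint speeds; "joint_torque": joint torques, N m; "tcp_pos": TCP position; "eef_rot": TCP orientation; "contact_force": force on the tool from outside, world axes, zero at the start; "moment": the same for the moment, N m; "gripper_width": finger opening in m; "gripper_force": force on a finger pad.
Only numpy, scipy, OpenCV 4.12 (cv2) and the standard library are available. Lean on these libraries where they do the work, as an engineer would, in place of code of your own. Each camera call takes 0.05 s, during which the arm holds its last target. There are 200 camera calls.

## Working session

There is one attempt and no reset: what is moved stays moved. The work goes in short steps, Python scripts to look and compute and a tool call to move; the robot and the scene stay as the last step left them, time stands still between calls to the robot, and variables do not carry over. Pictures are saved under pics/ and viewed, at most 18 in all, crops included, and the job is handed in when it is done.

Besides the shell and the picture viewer there is one more tool, called after "Call:" as name(argument=value, ...), one argument or row to a line, values as JSON. carry_out: Moves the arm, as the interface text tells. Its arguments: {"type":"object","properties":{"targets":{"type":"array","items":{"type":"array","items":{"type":"number","minimum":-1,"maximum":1}}},"hand":{"type":"number"},"squeeze":{"type":"number"}},"required":["targets"]}

```bash
mkdir -p pics; ls
python3 - <<'E'
from plant import r
import cv2
print(r.get_state())
for n in ("scene","side","wrist"):
    i=r.camera_info(n); print(n,i)
    cv2.imwrite(f"pics/{n}0.png",r.capture(n)[:,:,::-1])
E
```

```text
pics
{'time_s': 0.0, 'joints': array([-5.62564664e+01,  2.05924734e+01,  6.34298130e-01, -1.99379504e-02,
       -7.01359094e+01, -1.65055255e+01]), 'qd': array([-0.00467984, -0.02146436,  0.00578437, -0.06381026,  0.06367227,
        0.03633503]), 'joint_torque': array([ 7.56708178e-04, -5.82724249e+01,  2.93054527e+01,  6.99665576e+00,
        7.05490995e-03, -1.89223783e-04]), 'tcp_pos': array([ 0.19985088, -0.64424223,  0.23361551]), 'eef_rot': array([ 1.79904467e+02, -8.76221832e-03, -1.62768775e+02]), 'contact_force': array([0.56539105, 0.38377742, 0.64792944]), 'moment': array([-0.03728478,  0.01899945,  0.0109866 ]), 'gripper_force': 0.0, 'gripper_width': 0.08770031494231942}
scene {'K': array([[388.54346107,   0.        , 315.70625209],
       [  0.        , 388.54346107, 203.46512286],
       [  0.        ,   0.        ,   1.        ]]), 'eye': array([1.30696679, 0.46231992, 0.84347178]), 'attitude': array([-131.18790905,    0.1451726 ,  117.4550353 ])}
side {'K': array([[489.83372534,   0.        , 312.17142246],
       [  0.        , 489.83372534, 197.55607509],
       [  0.        ,   0.        ,   1.        ]]), 'eye': array([-0.19046718,  0.79353028,  0.97777062]), 'attitude': array([-132.72953922,    0.23650573, -138.23221021])}
wrist {'K': array([[354.79230495,   0.        , 318.55408231],
       [  0.        , 354.79230495, 193.32482686],
       [  0.        ,   0.        ,   1.        ]]), 'eye': array([ 0.13740714, -0.66415632,  0.38491683]), 'attitude': array([ 1.65868862e+02, -1.26162826e-01,  1.07227865e+02])}
```

View pics/scene0.png

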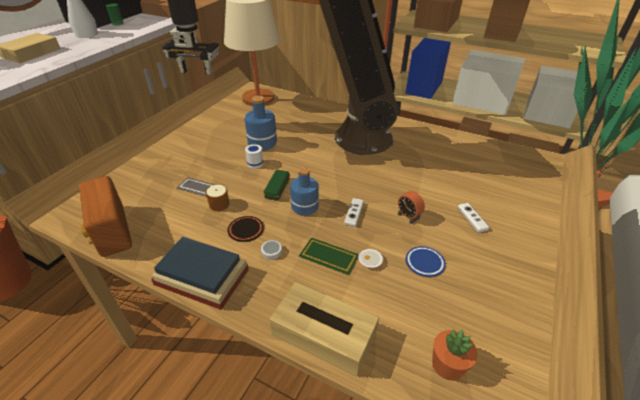

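View pics/side0.png

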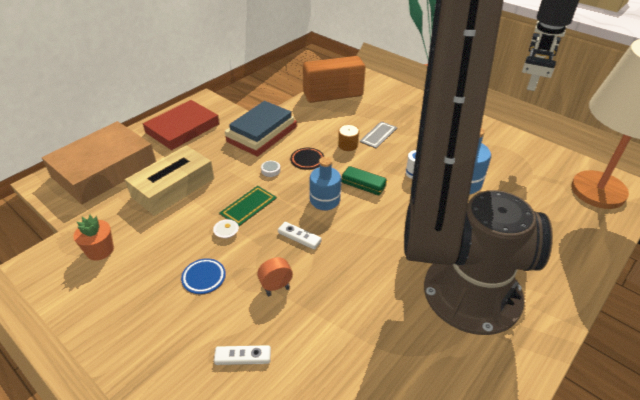

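The scene view shows the clock (410,206), remotes (354,212) and (473,217), carafes (304,194) and (260,128), the tumbler (254,156) and the case (277,184). The mats are black (246,229), blue (426,261), green (328,255) and grey (196,187), and the candle is at (217,197). Next I get coarse positions from both views.

```bash
cat > h.py <<'E'
import numpy as np, cv2
from scipy.spatial.transform import Rotation as R
from plant import r
def cam(n,i=None):
    i=i or r.camera_info(n); return i["K"],np.array(i["eye"]),R.from_euler("xyz",i["attitude"],degrees=True).as_matrix()
def back(c,uv,z):
    K,e,A=c; uv=np.atleast_2d(uv).astype(float)
    d=(A@np.linalg.inv(K)@np.c_[uv,np.ones(len(uv))].T).T
    return e+d*((z-e[2])/d[:,2])[:,None]
def proj(c,P):
    K,e,A=c; q=(np.atleast_2d(P)-e)@A; q=q@K.T; return q[:,:2]/q[:,2:]
def rect(c,img,mask,z):
    "largest blob of mask back-projected to height z: minAreaRect centre, size, long-axis yaw"
    cs,_=cv2.findContours(mask.astype(np.uint8),cv2.RETR_EXTERNAL,cv2.CHAIN_APPROX_NONE)
    k=max(cs,key=cv2.contourArea)[:,0]
    p=back(c,k,z)[:,:2]; (x,y),(w,h),a=cv2.minAreaRect((p*1000).astype(np.float32))
    if w<h: w,h,a=h,w,a+90
    return np.round([x/1000,y/1000,w,h,(a+90)%180-90],4)
E
python3 - <<'E'
from h import *
S,D=cam("scene"),cam("side")
for n,z,a,b in [("clock",.05,(410,206),(274,274)),("remA",.018,(355,212),(299,236)),("remB",.018,(473,217),(243,355)),
 ("carA_neckbase",.095,(305,180),(325,171)),("carB top",.15,(260,100),None),("tumb top",.068,(254,148),None),("case",.036,(277,181),(364,178)),
 ("mblack",.004,(246,229),(307,158)),("mblue",.004,(426,261),(204,276)),("mgreen",.004,(328,255),(249,205)),("mgrey",.004,(196,187),(379,134)),("candle",.06,(217,190),(348,130)),("dish",.02,(272,247),(270,168)),("tin",.02,(371,257),(226,228))]:
    print(n,back(S,a,z)[0][:2].round(3),back(D,b,z)[0][:2].round(3) if b else "")
# body widths of carafes in px * range / f
for n,z,u0,u1,v in [("A",.05,291,319,197),("B",.05,246,276,132)]:
    print(n,np.linalg.norm(back(S,(u0,v),z)-back(S,(u1,v),z)))
E
```

```text
clock [0.381 0.306] [0.37  0.308]
remA [0.45  0.154] [0.43  0.157]
remB [0.304 0.488] [0.284 0.49 ]
carA_neckbase [ 0.465 -0.015] [ 0.495 -0.023]
carB top [ 0.161 -0.38 ] 
tumb top [ 0.353 -0.287] 
case [ 0.447 -0.134] [ 0.434 -0.13 ]
mblack [ 0.659 -0.116] [ 0.652 -0.119]
mblue [0.532 0.406] [0.525 0.405]
mgreen [0.638 0.152] [0.63  0.154]
mgrey [ 0.57  -0.389] [ 0.557 -0.379]
candle [ 0.6   -0.262] [ 0.602 -0.263]
dish [0.697 0.003] [0.69  0.009]
tin [0.603 0.267] [0.597 0.268]
A 0.08853402565678117
B 0.11795552934194095
```

View pics/wrist0.png

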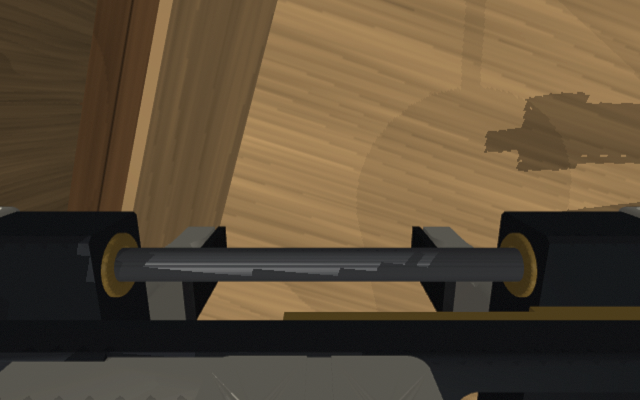

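Remote A at (0.44,0.155) is nearest the base, at 0.47 m. Carafe A, about 89 mm wide, is the smaller one. The wrist view shows only the table edge and the gripper. I'll add a planner that prints rows, then sweep over the table for close views.

```bash
cat > plan.py <<'E'
"plan.py x y z yaw ...: rows from the commanded pose (cmd.json) through the goals; prints the error of the measured pose"
import sys, json, os
from h import *
tool=lambda y: np.array([[np.cos(y),np.sin(y),0],[np.sin(y),-np.cos(y),0],[0,0,-1.]])  # columns = tool axes
f="cmd.json"; c=np.array(json.load(open(f))) if os.path.exists(f) else np.array([.2,-.645,.235,-162.766])
s=r.get_state(); print("t",round(s["time_s"],2),"cmd",c.round(4),"meas-cmd mm",((s["tcp_pos"]-c[:3])*1000).round(1),"rot",s["eef_rot"].round(1),"w",round(s["gripper_width"],4),"F",s["contact_force"].round(1),"gf",round(s["gripper_force"],1))
rows=[]
for g in np.array(sys.argv[1:],float).reshape(-1,4):
    n=max(1,int(np.ceil(max(np.linalg.norm(g[:3]-c[:3])/.061,abs(g[3]-c[3])/10.4))))
    for i in range(n):
        d=(g-c)/(n-i); a=np.radians(c[3])
        sh=np.round(tool(a).T@d[:3]/.5,3); tz=round(-d[3]/60,3)
        c[:3]+=tool(a)@sh*.5; c[3]-=tz*60; rows.append([*sh.tolist(),0,0,tz])
    rows.append("--")
k=[x for x in rows if x!="--"]
for x in rows: print(x)
json.dump(c.tolist(),open(f,"w"))
E
python3 plan.py .5 -.2 .3 -90
```

```text
t 0.15 cmd [   0.2     -0.645    0.235 -162.766] meas-cmd mm [-0.2  0.6 -1.2] rot [ 179.9   -0.  -162.8] w 0.0874 F [ 0.4  0.4 -0.2] gf 0.0
[-0.093, 0.075, -0.014, 0, 0, np.float64(-0.135)]
[-0.103, 0.061, -0.014, 0, 0, np.float64(-0.135)]
[-0.11, 0.046, -0.015, 0, 0, np.float64(-0.135)]
[-0.115, 0.03, -0.014, 0, 0, np.float64(-0.135)]
[-0.118, 0.013, -0.015, 0, 0, np.float64(-0.135)]
[-0.119, -0.004, -0.014, 0, 0, np.float64(-0.134)]
[-0.118, -0.02, -0.015, 0, 0, np.float64(-0.135)]
[-0.114, -0.037, -0.014, 0, 0, np.float64(-0.134)]
[-0.107, -0.052, -0.015, 0, 0, np.float64(-0.135)]
--
```

Call:
carry_out(
  targets=[
    [-0.093, 0.075, -0.014, 0, 0, -0.135],
    [-0.103, 0.061, -0.014, 0, 0, -0.135],
    [-0.11, 0.046, -0.015, 0, 0, -0.135],
    [-0.115, 0.03, -0.014, 0, 0, -0.135],
    [-0.118, 0.013, -0.015, 0, 0, -0.135],
  ],
  hand=1,
)

```text
time_s: 0.78
tcp_pos: [0.367, -0.3957, 0.2707]
eef_rot: [-180.0, 0.0, -122.0]
contact_force: [0.2, -0.3, -0.5]
gripper_width: 0.0876
gripper_force: 0.0
```

Call:
carry_out(
  targets=[
    [-0.119, -0.004, -0.014, 0, 0, -0.134],
    [-0.118, -0.02, -0.015, 0, 0, -0.135],
    [-0.114, -0.037, -0.014, 0, 0, -0.134],
    [-0.107, -0.052, -0.015, 0, 0, -0.135],
    [0, 0, 0, 0, 0, 0],
  ],
)

```text
time_s: 1.4
tcp_pos: [0.502, -0.1966, 0.2997]
eef_rot: [-180.0, 0.0, -89.6]
contact_force: [-0.6, -0.1, -0.2]
gripper_width: 0.0874
gripper_force: 0.0
```

```bash
sed -i 's/tz=round(-d\[3\]\/60,3)/tz=round(float(-d[3]\/60),3)/' plan.py
cat > snap.py <<'E'
import sys,json
from h import *
n=sys.argv[1]; i=r.camera_info("wrist"); im=r.capture("wrist")[:,:,::-1]
cv2.imwrite(f"pics/{n}.png",im); json.dump({k:np.array(v).tolist() for k,v in i.items()},open(f"pics/{n}.json","w"))
E
python3 snap.py w1; python3 plan.py .5 .06 .3 -90
```

```text
t 1.45 cmd [  0.5     -0.1999   0.3    -89.986 ] meas-cmd mm [ 0.7  2.  -0.6] rot [180.    0.  -89.8] w 0.0876 F [-0.4  0.4  0.3] gf 0.0
[-0.104, -0.0, 0.0, 0, 0, 0.0]
[-0.104, -0.0, 0.0, 0, 0, 0.0]
[-0.104, -0.0, 0.0, 0, 0, 0.0]
[-0.104, -0.0, 0.0, 0, 0, 0.0]
[-0.104, -0.0, 0.0, 0, 0, 0.0]
--
```

View pics/w1.png

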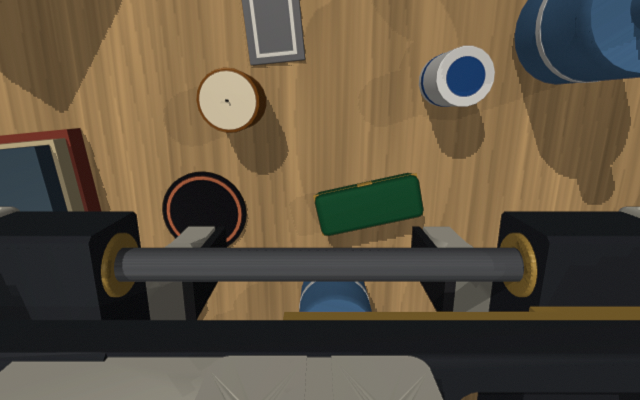

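The w1 view shows the black mat (204,210), the case (369,205), the tumbler top (466,75), the candle (228,100), and the grey mat partly cut off at the top (275,30).

Call:
carry_out(
  targets=[
    [-0.104, 0, 0, 0, 0, 0],
    [-0.104, 0, 0, 0, 0, 0],
    [-0.104, 0, 0, 0, 0, 0],
    [-0.104, 0, 0, 0, 0, 0],
    [-0.104, 0, 0, 0, 0, 0],
  ],
)

```text
time_s: 2.08
tcp_pos: [0.4994, 0.0607, 0.2995]
eef_rot: [180.0, -0.0, -90.1]
contact_force: [1.3, -0.7, 0.1]
gripper_width: 0.0875
gripper_force: 0.0
```

Call:
carry_out(
  targets=[
    [0, 0, 0, 0, 0, 0],
    [0, 0, 0, 0, 0, 0],
  ],
)

```text
time_s: 2.33
tcp_pos: [0.4997, 0.0595, 0.2994]
eef_rot: [180.0, -0.0, -90.0]
contact_force: [-0.4, -0.2, -0.5]
gripper_width: 0.0875
gripper_force: 0.0
```

```bash
python3 snap.py w2; python3 plan.py .5 .36 .3 -90
```

```text
t 2.38 cmd [ 5.0000e-01  6.0100e-02  3.0000e-01 -8.9986e+01] meas-cmd mm [-0.3 -0.9 -0.6] rot [180.   -0.  -90.1] w 0.088 F [ 0.2 -1.2  0.8] gf 0.0
[-0.12, -0.0, 0.0, 0, 0, 0.0]
[-0.12, -0.0, 0.0, 0, 0, 0.0]
[-0.12, -0.0, 0.0, 0, 0, 0.0]
[-0.12, -0.0, 0.0, 0, 0, 0.0]
[-0.12, -0.0, 0.0, 0, 0, 0.0]
--
```

Call:
carry_out(
  targets=[
    [-0.12, 0, 0, 0, 0, 0],
    [-0.12, 0, 0, 0, 0, 0],
    [-0.12, 0, 0, 0, 0, 0],
    [-0.12, 0, 0, 0, 0, 0],
    [-0.12, 0, 0, 0, 0, 0],
  ],
)

```text
time_s: 3.0
tcp_pos: [0.5007, 0.3605, 0.2997]
eef_rot: [-180.0, -0.0, -90.1]
contact_force: [1.4, 0.2, 0.9]
gripper_width: 0.0879
gripper_force: 0.0
```

Call:
carry_out(
  targets=[
    [0, 0, 0, 0, 0, 0],
    [0, 0, 0, 0, 0, 0],
  ],
)

```text
time_s: 3.25
tcp_pos: [0.5004, 0.3592, 0.299]
eef_rot: [180.0, -0.1, -90.1]
contact_force: [0.9, 0.7, -0.5]
gripper_width: 0.0875
gripper_force: 0.0
```

```bash
python3 snap.py w3; python3 plan.py .5 .36 .3 -90; python3 -c "
import cv2,numpy as np
a=[cv2.imread(f'pics/w{i}.png')[:300] for i in (2,3)]; cv2.imwrite('pics/w23.png',np.vstack(a))"
```

```text
t 3.3 cmd [  0.4999   0.3601   0.3    -89.986 ] meas-cmd mm [ 0.5 -1.3 -0.5] rot [180.   -0.  -90.1] w 0.0876 F [-0.6  0.1  0.4] gf 0.0
[0.0, -0.0, 0.0, 0, 0, 0.0]
--
```

View pics/w23.png

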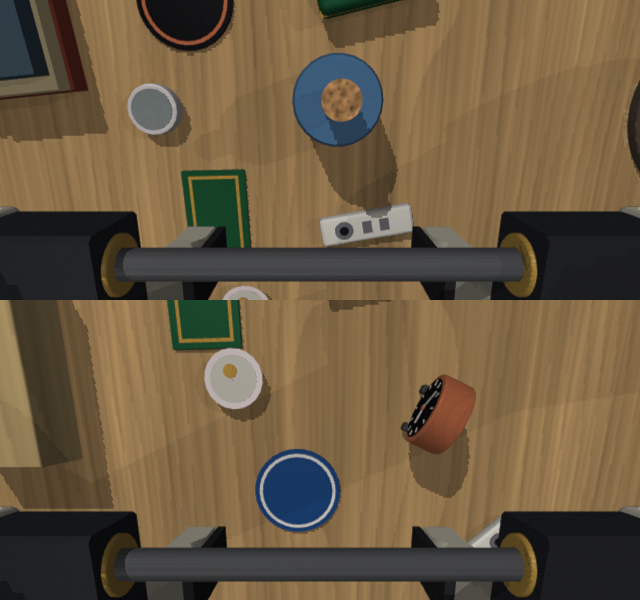

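w2 shows the dish (153,109), the carafe with its cork at (341,100), the remote (367,226) and most of the green mat. w3 shows the clock at about (440,113), the blue mat (298,190) and the tin (233,78). I'll fit silhouettes next.

```bash
cat > fit.py <<'E'
import json
from h import *
from scipy.optimize import minimize
t=np.linspace(0,2*np.pi,48,endpoint=False)
def disc(ra,z): return np.c_[ra*np.cos(t),ra*np.sin(t),0*t+z]
def box(l,w,h): return np.array([[a*l/2,b*w/2,c*h] for a in(-1,1) for b in(-1,1) for c in(0,1)])
drum=lambda: np.vstack([np.c_[0*t+s*.018,.04*np.cos(t),.05+.04*np.sin(t)] for s in(-1,1)])
M=dict(clock=drum(),carafe=np.vstack([disc(.045,0),disc(.045,.088),disc(.042,.095)]),tumbler=np.vstack([disc(.03,0),disc(.03,.066)]),
 remote=box(.12,.038,.018),case=box(.13,.054,.036),clock_mat=disc(.055,.004),carafe_mat=disc(.055,.004),remote_mat=box(.145,.066,.004),case_mat=box(.155,.082,.004),candle=np.vstack([disc(.034,0),disc(.034,.06)]))
def mask(n,hsv):
    h,s,v=[hsv[:,:,k].astype(int) for k in range(3)]
    return {"clock":((h<9)|(h>170))&(s>110)|(v<45),"carafe":(h>95)&(h<125)&(s>80),"tumbler":(s<60)&(v>110)|(h>95)&(h<125)&(s>90),
     "remote":(s<50)&(v>90),"case":(h>50)&(h<95)&(s>70),"clock_mat":(v<50),"carafe_mat":(h>95)&(h<130)&(s>80),
     "remote_mat":(s<60)&(v>60),"case_mat":(h>45)&(h<90)&(s>70),"candle":(v>0)}[n]
def fit(pic,n,x,y,yaw=None,z0=0.,crop=260,pad=8):
    im=cv2.imread(f"pics/{pic}.png"); c=cam("",{k:np.array(v) for k,v in json.load(open(f"pics/{pic}.json")).items()})
    def hull(p):
        a=np.radians(p[2]) if len(p)>2 else 0
        P=M[n]*1.; P=np.c_[P[:,0]*np.cos(a)-P[:,1]*np.sin(a)+p[0]/1e3,P[:,0]*np.sin(a)+P[:,1]*np.cos(a)+p[1]/1e3,P[:,2]+z0]
        return cv2.convexHull(proj(c,P).astype(np.float32))
    def fill(hu):
        o=np.zeros(im.shape[:2],np.uint8); cv2.fillPoly(o,[np.round(hu*16).astype(np.int32)],255,cv2.LINE_AA,4); return o/255.
    p0=[x*1e3,y*1e3]+([yaw] if yaw is not None else [])
    roi=cv2.dilate((fill(hull(p0))>0).astype(np.uint8),np.ones((2*pad+1,)*2)); roi[crop:]=0
    m=(mask(n,cv2.cvtColor(im,cv2.COLOR_BGR2HSV))&(roi>0)).astype(np.uint8)
    m=cv2.morphologyEx(m,cv2.MORPH_OPEN,np.ones((3,3)))
    m=fill(cv2.convexHull(cv2.findNonZero(m)).astype(np.float32)); ok=np.arange(400)<crop
    def f(p):
        o=fill(hull(p)); return 1-np.minimum(o,m)[ok].sum()/np.maximum(o,m)[ok].sum()
    best=min((minimize(f,p0,method="Nelder-Mead",options=dict(initial_simplex=[p0]+[np.array(p0)+np.eye(len(p0))[k]*s*(8,8,12)[k] for k in range(len(p0))],xatol=.05,fatol=1e-5)) for s in(1,-1)),key=lambda b:b.fun)
    print(pic,n,best.x.round(1),"IoU",round(1-best.fun,3)); return best.x
E
python3 - <<'E'
from fit import *
fit("w3","clock",.375,.307,200,pad=14)
fit("w3","clock",.375,.307,140,pad=14)
fit("w3","carafe_mat",.528,.405,crop=235,pad=14)
fit("w2","carafe",.475,-.02,pad=14,crop=200)
fit("w1","clock_mat",.655,-.118,crop=247,pad=12)
fit("w1","tumbler",.345,-.287,pad=14,crop=200)
fit("w1","case",.44,-.132,-80,crop=240,pad=14)
fit("w2","remote",.44,.155,-80,crop=246,pad=12)
fit("w2","case_mat",.635,.153,0,crop=225,pad=10)
fit("w1","remote_mat",.56,-.385,-90,crop=200,pad=12)
E
```

```text
w3 clock [379.8 307.6 220.1] IoU 0.222
w3 clock [401.5 301.3 104.5] IoU 0.258
w3 carafe_mat [527.7 403.2] IoU 0.984
w2 carafe [481.1  -9. ] IoU 0.966
w1 clock_mat [ 652.1 -122.1] IoU 0.953
w1 tumbler [ 350.8 -291.1] IoU 0.872
w1 case [ 454.1 -131.  -162.2] IoU 0.668
w2 remote [ 457.3  169.7 -138.9] IoU 0.644
w2 case_mat [633.4 175.2  90.5] IoU 0.973
w1 remote_mat [ 558.9 -382.4  -84.2] IoU 0.987
```

Run:
```python
from fit import *
fit("w3","clock",.375,.307,-35,pad=14)
fit("w3","clock",.375,.307,-20,pad=14)
fit("w1","case",.44,-.132,12,crop=240,pad=14)
fit("w2","remote",.44,.155,8,crop=246,pad=12)
fit("w2","case_mat",.633,.155,90,crop=225,pad=10)
fit("w3","case_mat",.633,.155,90,crop=225,pad=10)
fit("w1","remote_mat",.56,-.385,-80,crop=200,pad=12)
fit("w1","tumbler",.351,-.291,pad=6,crop=200)
fit("w2","carafe",.481,-.009,pad=8,crop=200)
for p,n,x,y in [("w3","clock",.375,.307),("w1","tumbler",.351,-.291)]:
    im=cv2.imread(f"pics/{p}.png");m=mask(n,cv2.cvtColor(im,cv2.COLOR_BGR2HSV));im[m]=(255,0,255)
    cv2.imwrite(f"pics/m_{n}.png",im[:240])
a=[cv2.imread(f"pics/m_{n}.png") for n in("clock","tumbler")];cv2.imwrite("pics/mm.png",np.vstack(a))
```

```text
w3 clock [403.1 302.  -74. ] IoU 0.259
w3 clock [402.4 301.9 -74.4] IoU 0.259
w1 case [ 440.5 -135.5   14.6] IoU 0.834
w2 remote [438.  148.3  11.3] IoU 0.91
w2 case_mat [634.2 154.1  90.6] IoU 0.972
w3 case_mat [633.2 151.3  91.7] IoU 0.978
w1 remote_mat [ 559.3 -382.   -83.8] IoU 0.985
w1 tumbler [ 351.1 -290.5] IoU 0.872
w2 carafe [481.  -9.] IoU 0.966
```

View pics/mm.png

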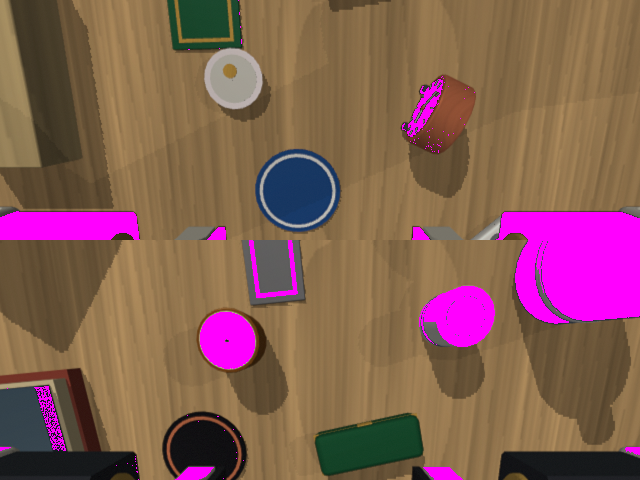

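The overlay (magenta) shows that the clock's copper and the tumbler's shaded side are missed, so I'll sample HSV there.

```bash
python3 - <<'E'
import cv2
for p,l in (("w3",[(455,110),(440,145),(430,178),(440,165),(500,100)]),("w1",[(433,88),(430,80),(460,140),(540,140)]),("w2",[(335,235),(400,240),(375,210),(300,230)])):
    h=cv2.cvtColor(cv2.imread(f"pics/{p}.png"),cv2.COLOR_BGR2HSV)
    print(p,[h[v,u].tolist() for u,v in l])
E
sed -i 's/"clock":((h<9)|(h>170))&(s>110)|(v<45)/"clock":((h<13)|(h>170))\&(s>125)|(v<60)/; s/"tumbler":(s<60)&(v>110)/"tumbler":(s<75)\&(v>70)/; s/"remote":(s<50)&(v>90)/"remote":(s<75)\&(v>40)/' fit.py
python3 - <<'E'
from fit import *
fit("w3","clock",.375,.307,-35,pad=14)
fit("w1","case",.44,-.132,12,crop=232,pad=14)
fit("w2","remote",.44,.155,8,crop=246,pad=12)
fit("w1","tumbler",.351,-.291,pad=8,crop=200)
E
```

```text
w3 [[9, 159, 144], [9, 163, 97], [18, 121, 99], [18, 122, 100], [17, 122, 123]]
w1 [[15, 10, 98], [20, 13, 114], [18, 118, 99], [17, 122, 109]]
w2 [[20, 18, 173], [17, 120, 87], [20, 19, 81], [17, 121, 137]]
w3 clock [369.4 304.9 -24. ] IoU 0.946
w1 case [ 440.2 -133.9   14.6] IoU 0.88
w2 remote [435.7 147.3  10.4] IoU 0.911
w1 tumbler [ 351.2 -290.6] IoU 0.988
```

```bash
python3 - <<'E'
from fit import *
fit("w1","clock_mat",.653,-.12,crop=222,pad=8)
fit("w1","clock_mat",.653,-.12,crop=205,pad=5)
E
python3 plan.py .3694 .3049 .2 -114 .3694 .3049 .05 -114
```

```text
w1 clock_mat [ 651.9 -121.9] IoU 0.989
w1 clock_mat [ 651.9 -121.8] IoU 0.989
t 3.3 cmd [  0.4999   0.3601   0.3    -89.986 ] meas-cmd mm [ 0.5 -1.3 -0.5] rot [180.   -0.  -90.1] w 0.0876 F [-0.6  0.1  0.4] gf 0.0
[0.037, 0.087, 0.067, 0, 0, 0.133]
[0.048, 0.081, 0.067, 0, 0, 0.134]
[0.06, 0.074, 0.066, 0, 0, 0.133]
--
[-0.0, -0.0, 0.1, 0, 0, 0.0]
[-0.0, -0.0, 0.1, 0, 0, 0.0]
[-0.0, -0.0, 0.1, 0, 0, 0.0]
--
```

Call:
carry_out(
  targets=[
    [0.037, 0.087, 0.067, 0, 0, 0.133],
    [0.048, 0.081, 0.067, 0, 0, 0.134],
    [0.06, 0.074, 0.066, 0, 0, 0.133],
    [0, 0, 0, 0, 0, 0],
  ],
)

```text
time_s: 3.8
tcp_pos: [0.366, 0.2999, 0.1974]
eef_rot: [179.9, -0.3, -114.2]
contact_force: [0.6, -0.4, 1.6]
gripper_width: 0.0875
gripper_force: 0.0
```

Call:
carry_out(
  targets=[
    [0, 0, 0.1, 0, 0, 0],
    [0, 0, 0.1, 0, 0, 0],
    [0, 0, 0.1, 0, 0, 0],
    [0, 0, 0, 0, 0, 0],
  ],
)

```text
time_s: 4.3
tcp_pos: [0.3688, 0.3025, 0.0477]
eef_rot: [180.0, -0.3, -114.1]
contact_force: [0.3, -0.0, 0.8]
gripper_width: 0.0873
gripper_force: 0.0
```

Call:
carry_out(
  targets=[
    [0, 0, 0, 0, 0, 0],
    [0, 0, 0, 0, 0, 0],
    [0, 0, 0, 0, 0, 0],
    [0, 0, 0, 0, 0, 0],
    [0, 0, 0, 0, 0, 0],
  ],
  hand=0,
  squeeze=25,
)

```text
time_s: 4.92
tcp_pos: [0.3691, 0.3053, 0.0499]
eef_rot: [-180.0, 0.0, -114.0]
contact_force: [-0.5, 0.0, -0.6]
gripper_width: 0.0431
gripper_force: 0.0
```

Call:
carry_out(
  targets=[
    [0, 0, 0, 0, 0, 0],
    [0, 0, 0, 0, 0, 0],
    [0, 0, 0, 0, 0, 0],
  ],
)

```text
time_s: 5.3
tcp_pos: [0.369, 0.3052, 0.0497]
eef_rot: [180.0, 0.0, -114.0]
contact_force: [-1.5, 0.1, 3.4]
gripper_width: 0.0359
gripper_force: 24.9
```

```bash
python3 plan.py .3694 .3049 .1 -114 .3694 .3049 .28 -114 .652 -.122 .28 -180 .652 -.122 .0555 -180
```

```text
t 5.3 cmd [ 3.69100e-01  3.04800e-01  5.00000e-02 -1.13986e+02] meas-cmd mm [-0.1  0.4 -0.3] rot [ 180.    0. -114.] w 0.0359 F [-1.5  0.1  3.4] gf 24.9
[-0.0, -0.0, -0.1, 0, 0, 0.0]
--
[-0.0, -0.0, -0.12, 0, 0, 0.0]
[-0.0, -0.0, -0.12, 0, 0, 0.0]
[-0.0, -0.0, -0.12, 0, 0, 0.0]
--
[0.061, -0.096, 0.0, 0, 0, 0.122]
[0.048, -0.103, 0.0, 0, 0, 0.122]
[0.035, -0.108, 0.0, 0, 0, 0.122]
[0.021, -0.112, 0.0, 0, 0, 0.122]
[0.006, -0.114, 0.0, 0, 0, 0.122]
[-0.008, -0.113, 0.0, 0, 0, 0.123]
[-0.023, -0.112, 0.0, 0, 0, 0.122]
[-0.036, -0.108, 0.0, 0, 0, 0.123]
[-0.05, -0.102, 0.0, 0, 0, 0.122]
--
[-0.0, 0.0, 0.112, 0, 0, 0.0]
[-0.0, 0.0, 0.112, 0, 0, 0.0]
[-0.0, 0.0, 0.113, 0, 0, 0.0]
[-0.0, 0.0, 0.112, 0, 0, 0.0]
--
```

Call:
carry_out(
  targets=[
    [0, 0, -0.1, 0, 0, 0],
    [0, 0, -0.12, 0, 0, 0],
    [0, 0, -0.12, 0, 0, 0],
    [0, 0, -0.12, 0, 0, 0],
  ],
)

```text
time_s: 5.8
tcp_pos: [0.3686, 0.3045, 0.2811]
eef_rot: [180.0, -0.0, -114.0]
contact_force: [0.5, 1.4, -3.3]
gripper_width: 0.0355
gripper_force: 24.9
```

Call:
carry_out(
  targets=[
    [0.061, -0.096, 0, 0, 0, 0.122],
    [0.048, -0.103, 0, 0, 0, 0.122],
    [0.035, -0.108, 0, 0, 0, 0.122],
    [0.021, -0.112, 0, 0, 0, 0.122],
    [0.006, -0.114, 0, 0, 0, 0.122],
  ],
)

```text
time_s: 6.42
tcp_pos: [0.5268, 0.0663, 0.279]
eef_rot: [180.0, -0.0, -150.8]
contact_force: [0.7, 1.2, -2.5]
gripper_width: 0.0362
gripper_force: 24.9
```

Call:
carry_out(
  targets=[
    [-0.008, -0.113, 0, 0, 0, 0.123],
    [-0.023, -0.112, 0, 0, 0, 0.122],
    [-0.036, -0.108, 0, 0, 0, 0.123],
    [-0.05, -0.102, 0, 0, 0, 0.122],
    [0, 0, 0, 0, 0, 0],
  ],
)

```text
time_s: 7.05
tcp_pos: [0.6524, -0.1252, 0.2767]
eef_rot: [-180.0, -0.2, 179.7]
contact_force: [-1.1, 0.2, -3.3]
gripper_width: 0.0359
gripper_force: 24.9
```

Call:
carry_out(
  targets=[
    [0, 0, 0.112, 0, 0, 0],
    [0, 0, 0.112, 0, 0, 0],
    [0, 0, 0.113, 0, 0, 0],
    [0, 0, 0, 0, 0, 0],
    [0, 0, 0, 0, 0, 0],
  ],
)

```text
time_s: 7.68
tcp_pos: [0.653, -0.1217, 0.1131]
eef_rot: [-180.0, 0.1, -179.9]
contact_force: [-0.2, -0.4, -1.5]
gripper_width: 0.0357
gripper_force: 24.9
```

Call:
carry_out(
  targets=[
    [0, 0, 0.04, 0, 0, 0],
    [0, 0, 0.04, 0, 0, 0],
    [0, 0, 0.016, 0, 0, 0],
    [0, 0, 0.016, 0, 0, 0],
    [0, 0, 0, 0, 0, 0],
  ],
)

```text
time_s: 8.3
tcp_pos: [0.652, -0.1218, 0.0556]
eef_rot: [180.0, 0.0, -180.0]
contact_force: [-0.2, 0.2, -2.7]
gripper_width: 0.036
gripper_force: 24.9
```

```bash
python3 plan.py .652 -.122 .055 -180
```

```text
t 8.3 cmd [ 6.51800e-01 -1.22200e-01  5.55000e-02 -1.79986e+02] meas-cmd mm [0.3 0.4 0.1] rot [ 180.    0. -180.] w 0.036 F [-0.2  0.2 -2.7] gf 24.9
[-0.0, 0.0, 0.001, 0, 0, 0.0]
--
```

Call:
carry_out(
  targets=[
    [0, 0, 0.003, 0, 0, 0],
    [0, 0, 0, 0, 0, 0],
    [0, 0, 0, 0, 0, 0],
  ],
)

```text
time_s: 8.68
tcp_pos: [0.6519, -0.1219, 0.0538]
eef_rot: [180.0, 0.0, -180.0]
contact_force: [0.1, -0.0, -2.2]
gripper_width: 0.0359
gripper_force: 24.9
```

Call:
carry_out(
  targets=[
    [0, 0, 0, 0, 0, 0],
    [0, 0, 0, 0, 0, 0],
    [0, 0, 0, 0, 0, 0],
    [0, 0, 0, 0, 0, 0],
    [0, 0, 0, 0, 0, 0],
  ],
  hand=1,
)

```text
time_s: 9.3
tcp_pos: [0.6518, -0.1218, 0.0536]
eef_rot: [-180.0, 0.0, -180.0]
contact_force: [0.6, 0.9, 1.1]
gripper_width: 0.0801
gripper_force: 0.0
```

```bash
python3 - <<'E'
import json; c=json.load(open("cmd.json")); c[2]=.054; json.dump(c,open("cmd.json","w"))
E
python3 plan.py .652 -.122 .23 -180 .6 -.01 .23 -180
```

```text
t 9.3 cmd [ 6.51800e-01 -1.22200e-01  5.40000e-02 -1.79986e+02] meas-cmd mm [-0.   0.3 -0.4] rot [-180.    0. -180.] w 0.0801 F [0.6 0.9 1.1] gf 0.0
[-0.0, 0.0, -0.117, 0, 0, 0.0]
[-0.0, 0.0, -0.118, 0, 0, 0.0]
[-0.0, 0.0, -0.117, 0, 0, 0.0]
--
[0.035, 0.075, -0.0, 0, 0, 0.0]
[0.034, 0.075, -0.0, 0, 0, 0.0]
[0.035, 0.074, -0.0, 0, 0, 0.0]
--
```

```bash
python3 - <<'E'
import json; json.dump([.6518,-.1222,.23,-179.986],open("cmd.json","w"))
E
python3 plan.py .481 -.009 .23 -180 .481 -.009 .115 -180
```

```text
t 9.3 cmd [ 6.51800e-01 -1.22200e-01  2.30000e-01 -1.79986e+02] meas-cmd mm [  -0.     0.4 -176.4] rot [-180.    0. -180.] w 0.0801 F [0.6 0.9 1.1] gf 0.0
[0.085, 0.057, 0.0, 0, 0, 0.0]
[0.086, 0.056, 0.0, 0, 0, 0.0]
[0.085, 0.057, 0.0, 0, 0, 0.0]
[0.086, 0.056, 0.0, 0, 0, 0.0]
--
[-0.0, 0.0, 0.115, 0, 0, 0.0]
[-0.0, 0.0, 0.115, 0, 0, 0.0]
--
```

Call:
carry_out(
  targets=[
    [0, 0, -0.117, 0, 0, 0],
    [0, 0, -0.118, 0, 0, 0],
    [0, 0, -0.117, 0, 0, 0],
  ],
)

```text
time_s: 9.68
tcp_pos: [0.6515, -0.1219, 0.2315]
eef_rot: [-180.0, 0.0, -180.0]
contact_force: [1.1, -0.4, -0.2]
gripper_width: 0.0874
gripper_force: 0.0
```

Call:
carry_out(
  targets=[
    [0.085, 0.057, 0, 0, 0, 0],
    [0.086, 0.056, 0, 0, 0, 0],
    [0.085, 0.057, 0, 0, 0, 0],
    [0.086, 0.056, 0, 0, 0, 0],
    [0, 0, 0, 0, 0, 0],
  ],
)

```text
time_s: 10.3
tcp_pos: [0.4784, -0.0078, 0.2304]
eef_rot: [179.9, 0.1, -179.8]
contact_force: [0.9, -0.1, -0.2]
gripper_width: 0.0877
gripper_force: 0.0
```

Call:
carry_out(
  targets=[
    [0, 0, 0.115, 0, 0, 0],
    [0, 0, 0.115, 0, 0, 0],
    [0, 0, 0, 0, 0, 0],
  ],
)

```text
time_s: 10.68
tcp_pos: [0.4782, -0.01, 0.1115]
eef_rot: [-179.8, -0.4, 180.0]
contact_force: [-0.2, -0.1, 0.3]
gripper_width: 0.0878
gripper_force: 0.0
```

Call:
carry_out(
  targets=[
    [0, 0, 0, 0, 0, 0],
    [0, 0, 0, 0, 0, 0],
    [0, 0, 0, 0, 0, 0],
    [0, 0, 0, 0, 0, 0],
    [0, 0, 0, 0, 0, 0],
  ],
  hand=0,
  squeeze=40,
)

```text
time_s: 11.3
tcp_pos: [0.4808, -0.0088, 0.1149]
eef_rot: [180.0, 0.0, -180.0]
contact_force: [-0.2, -0.7, -0.3]
gripper_width: 0.0433
gripper_force: 0.0
```

Call:
carry_out(
  targets=[
    [0, 0, 0, 0, 0, 0],
    [0, 0, 0, 0, 0, 0],
    [0, 0, 0, 0, 0, 0],
  ],
)

```text
time_s: 11.68
tcp_pos: [0.4807, -0.009, 0.1146]
eef_rot: [-180.0, -0.0, -180.0]
contact_force: [-0.3, -0.2, 2.3]
gripper_width: 0.033
gripper_force: 40.0
```

```bash
python3 plan.py .481 -.009 .26 -180 .5277 .4032 .26 -135 .5277 .4032 .1195 -135
python3 - <<'E'
from h import *
cv2.imwrite("pics/s1.png",r.capture("scene")[60:380,120:520,::-1])
E
```

```text
t 11.68 cmd [ 4.80800e-01 -9.20000e-03  1.15000e-01 -1.79986e+02] meas-cmd mm [-0.   0.3 -0.4] rot [-180.   -0. -180.] w 0.033 F [-0.3 -0.2  2.3] gf 40.0
[-0.0, 0.0, -0.097, 0, 0, 0.0]
[-0.0, 0.0, -0.096, 0, 0, 0.0]
[-0.0, 0.0, -0.097, 0, 0, 0.0]
--
[-0.013, 0.118, 0.0, 0, 0, -0.107]
[-0.027, 0.116, 0.0, 0, 0, -0.107]
[-0.039, 0.112, 0.0, 0, 0, -0.107]
[-0.052, 0.107, 0.0, 0, 0, -0.107]
[-0.063, 0.1, 0.0, 0, 0, -0.107]
[-0.074, 0.092, 0.0, 0, 0, -0.107]
[-0.084, 0.084, 0.0, 0, 0, -0.108]
--
[0.0, 0.0, 0.094, 0, 0, 0.0]
[0.0, 0.0, 0.094, 0, 0, 0.0]
[0.0, 0.0, 0.093, 0, 0, 0.0]
--
```

View pics/s1.png

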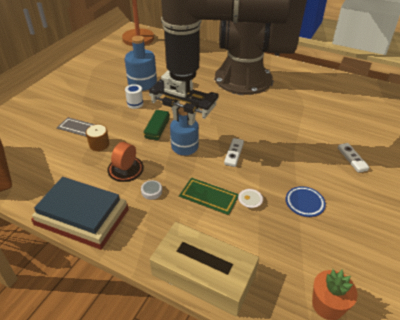

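The clock stands on the black mat at (124,160) in the crop, and the gripper holds the carafe's neck at (184,120). Now I carry the carafe.

Call:
carry_out(
  targets=[
    [0, 0, -0.05, 0, 0, 0],
    [0, 0, -0.08, 0, 0, 0],
    [0, 0, -0.08, 0, 0, 0],
    [0, 0, -0.08, 0, 0, 0],
  ],
)

```text
time_s: 12.22
tcp_pos: [0.4795, -0.0088, 0.2594]
eef_rot: [180.0, -0.2, 180.0]
contact_force: [0.9, 0.6, -7.3]
gripper_width: 0.0337
gripper_force: 40.0
```

Call:
carry_out(
  targets=[
    [-0.013, 0.118, 0, 0, 0, -0.107],
    [-0.027, 0.116, 0, 0, 0, -0.107],
    [-0.039, 0.112, 0, 0, 0, -0.107],
    [-0.052, 0.107, 0, 0, 0, -0.107],
  ],
)

```text
time_s: 12.72
tcp_pos: [0.5065, 0.2289, 0.2581]
eef_rot: [180.0, -0.1, -154.1]
contact_force: [0.5, -0.0, -5.9]
gripper_width: 0.0338
gripper_force: 40.0
```

Call:
carry_out(
  targets=[
    [-0.063, 0.1, 0, 0, 0, -0.107],
    [-0.074, 0.092, 0, 0, 0, -0.107],
    [-0.084, 0.084, 0, 0, 0, -0.108],
    [0, 0, 0, 0, 0, 0],
    [0, 0, 0, 0, 0, 0],
  ],
)

```text
time_s: 13.35
tcp_pos: [0.5268, 0.4034, 0.2572]
eef_rot: [180.0, -0.2, -135.0]
contact_force: [1.0, -0.9, -6.3]
gripper_width: 0.0332
gripper_force: 40.0
```

Call:
carry_out(
  targets=[
    [0, 0, 0.094, 0, 0, 0],
    [0, 0, 0.094, 0, 0, 0],
    [0, 0, 0.04, 0, 0, 0],
    [0, 0, 0.03, 0, 0, 0],
    [0, 0, 0, 0, 0, 0],
  ],
)

```text
time_s: 13.98
tcp_pos: [0.5276, 0.4025, 0.1298]
eef_rot: [-180.0, -0.1, -135.0]
contact_force: [0.4, -1.2, -6.0]
gripper_width: 0.0333
gripper_force: 40.0
```

```bash
python3 plan.py .5277 .4032 .1187 -135
```

```text
t 13.97 cmd [ 5.27900e-01  4.03300e-01  1.19500e-01 -1.34986e+02] meas-cmd mm [-0.3 -0.8 10.3] rot [-1.80e+02 -1.00e-01 -1.35e+02] w 0.0333 F [ 0.4 -1.2 -6. ] gf 40.0
[0.0, 0.0, 0.002, 0, 0, 0.0]
--
```

Call:
carry_out(
  targets=[
    [0, 0, 0.01, 0, 0, 0],
    [0, 0, 0.008, 0, 0, 0],
    [0, 0, 0.004, 0, 0, 0],
    [0, 0, 0.003, 0, 0, 0],
    [0, 0, 0, 0, 0, 0],
  ],
)

```text
time_s: 14.6
tcp_pos: [0.5284, 0.4042, 0.1195]
eef_rot: [-180.0, 0.1, -135.0]
contact_force: [-0.8, 0.6, 3.9]
gripper_width: 0.0334
gripper_force: 40.0
```

Call:
carry_out(
  targets=[
    [0, 0, 0, 0, 0, 0],
    [0, 0, 0, 0, 0, 0],
  ],
)

```text
time_s: 14.85
tcp_pos: [0.5285, 0.4043, 0.1194]
eef_rot: [-180.0, 0.1, -135.0]
contact_force: [-1.0, 1.0, 5.8]
gripper_width: 0.0333
gripper_force: 40.0
```

Call:
carry_out(
  targets=[
    [0, 0, 0, 0, 0, 0],
    [0, 0, 0, 0, 0, 0],
    [0, 0, 0, 0, 0, 0],
    [0, 0, 0, 0, 0, 0],
  ],
  hand=1,
)

```text
time_s: 15.35
tcp_pos: [0.5278, 0.4036, 0.1178]
eef_rot: [-180.0, -0.0, -135.0]
contact_force: [0.2, -0.3, -0.4]
gripper_width: 0.068
gripper_force: 0.0
```

```bash
python3 plan.py .5277 .4032 .28 -135 .6 .475 .3 -135
```

```text
t 15.35 cmd [ 5.27900e-01  4.03300e-01  1.18500e-01 -1.34986e+02] meas-cmd mm [-0.1  0.3 -0.7] rot [-180.   -0. -135.] w 0.068 F [ 0.2 -0.3 -0.4] gf 0.0
[0.0, 0.0, -0.108, 0, 0, 0.0]
[0.0, 0.0, -0.107, 0, 0, 0.0]
[0.0, 0.0, -0.108, 0, 0, 0.0]
--
[-0.102, -0.0, -0.02, 0, 0, 0.0]
[-0.101, -0.001, -0.02, 0, 0, 0.0]
--
```

Call:
carry_out(
  targets=[
    [0, 0, -0.108, 0, 0, 0],
    [0, 0, -0.107, 0, 0, 0],
    [0, 0, -0.108, 0, 0, 0],
  ],
)

```text
time_s: 15.72
tcp_pos: [0.5277, 0.4034, 0.2812]
eef_rot: [-180.0, -0.0, -135.0]
contact_force: [1.5, 0.4, -0.2]
gripper_width: 0.0875
gripper_force: 0.0
```

Call:
carry_out(
  targets=[
    [-0.102, 0, -0.02, 0, 0, 0],
    [-0.101, -0.001, -0.02, 0, 0, 0],
    [0, 0, 0, 0, 0, 0],
    [0, 0, 0, 0, 0, 0],
  ],
)

```text
time_s: 16.23
tcp_pos: [0.5998, 0.4749, 0.2984]
eef_rot: [-180.0, -0.1, -135.0]
contact_force: [-0.7, -0.5, -0.2]
gripper_width: 0.0874
gripper_force: 0.0
```

```bash
python3 snap.py w4
python3 - <<'E'
from fit import *
fit("w4","carafe",.5277,.4032,z0=.004,pad=10,crop=215)
E
python3 plan.py .51 .155 .26 -170
```

```text
w4 carafe [530.9 406.9] IoU 0.981
t 16.27 cmd [   0.6       0.4747    0.3    -134.986 ] meas-cmd mm [-0.4 -0.1 -0.8] rot [-180.   -0. -135.] w 0.0872 F [-1.3 -0.3  0.5] gf 0.0
[0.097, -0.054, 0.013, 0, 0, 0.097]
[0.091, -0.064, 0.013, 0, 0, 0.097]
[0.083, -0.072, 0.014, 0, 0, 0.097]
[0.076, -0.081, 0.013, 0, 0, 0.098]
[0.067, -0.088, 0.014, 0, 0, 0.097]
[0.058, -0.094, 0.013, 0, 0, 0.098]
--
```

View pics/w4.png

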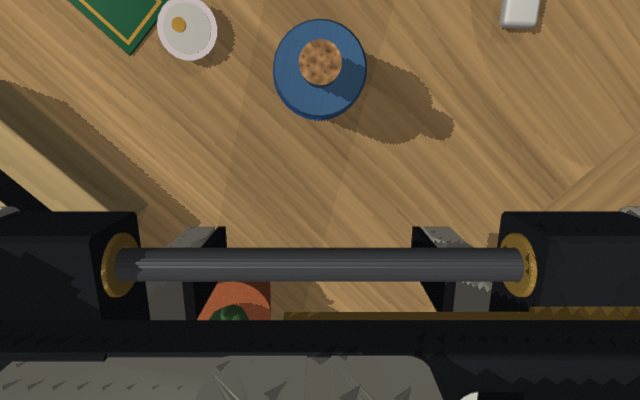

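The w4 view shows the carafe's cork at (320,63) and its shoulder disc around (320,68), hiding the mat. I'll check its centre from the cork and shoulder directly.

```bash
python3 - <<'E'
from fit import *
im=cv2.imread("pics/w4.png"); c=cam("",{k:np.array(v) for k,v in json.load(open("pics/w4.json")).items()})
h=cv2.cvtColor(im,cv2.COLOR_BGR2HSV); H,S,V=[h[:,:,k].astype(int) for k in range(3)]
m=((H<25)&(S>60)).astype(np.uint8); roi=np.zeros_like(m); cv2.circle(roi,(320,63),30,1,-1)
m=cv2.morphologyEx(m*roi,cv2.MORPH_OPEN,np.ones((3,3)))
(u,v),rad=cv2.minEnclosingCircle(cv2.findNonZero(m)); p=back(c,[(u,v),(u+rad,v)],.154); print("cork",u,v,rad,p[0].round(4),np.linalg.norm(p[1]-p[0]))
print("eye",c[1].round(3)); e=np.c_[.5285,.404,.0]
for n,P in dict(mat=disc(.055,.004),base=disc(.045,.004),sh=disc(.042,.099),bod=disc(.045,.092)).items():
    q=proj(c,P+[.528,.4035,0]); print(n,q.min(0).round(0),q.max(0).round(0))
b=((H>95)&(H<130)&(S>80)).astype(np.uint8); b[130:]=0; k=cv2.findNonZero(b)[:,0]; print("blue",k.min(0),k.max(0))
# S profile downwards below disc & left
print([h[y,320].tolist() for y in range(112,126,2)])
E
cd pics && python3 -c "
import cv2; cv2.imwrite('w4c.png',cv2.resize(cv2.imread('w4.png')[5:135,250:390],None,fx=4,fy=4,interpolation=2))"
```

```text
cork 319.942626953125 61.86065673828125 22.953144073486328 [0.5298 0.4065 0.154 ] 0.0180493475808272
eye [0.554 0.429 0.45 ]
mat [273.  23.] [365. 120.]
base [281.  33.] [356. 112.]
sh [274.  16.] [364. 111.]
bod [272.  14.] [366. 114.]
blue [273  19] [366 119]
[[105, 129, 121], [105, 127, 116], [105, 137, 65], [107, 186, 96], [176, 22, 83], [18, 122, 136], [17, 120, 132]]
```

View pics/w4c.png

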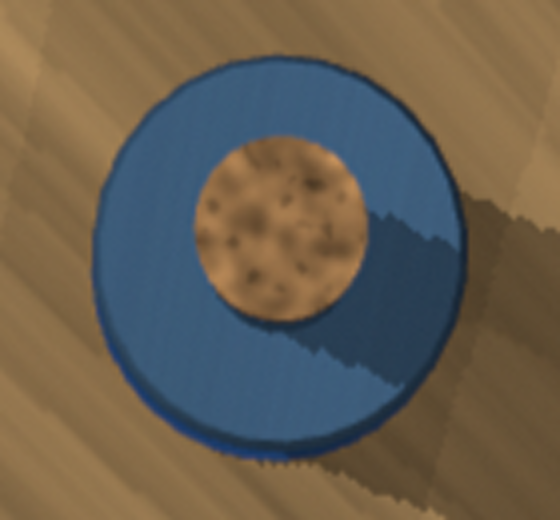

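The cork fit gives (0.530,0.4065) with a radius of 18 mm against a true 17 mm, which is about 4 mm off the mat centre along the tool's x. A quick regrip and 4 mm shift will centre it.

Call:
carry_out(
  targets=[
    [0.101, 0.001, 0.02, 0, 0, 0],
    [0.102, 0, 0.02, 0, 0, 0],
    [0, 0, 0, 0, 0, 0],
  ],
)

```text
time_s: 16.65
tcp_pos: [0.5247, 0.4001, 0.2804]
eef_rot: [180.0, -0.0, -135.0]
contact_force: [-0.1, 0.5, 1.7]
gripper_width: 0.0878
gripper_force: 0.0
```

Call:
carry_out(
  targets=[
    [0, 0, 0.108, 0, 0, 0],
    [0, 0, 0.107, 0, 0, 0],
    [0, 0, 0.108, 0, 0, 0],
    [0, 0, 0, 0, 0, 0],
  ],
)

```text
time_s: 17.15
tcp_pos: [0.526, 0.4016, 0.1148]
eef_rot: [-180.0, -0.4, -135.0]
contact_force: [-0.2, -0.0, 0.4]
gripper_width: 0.088
gripper_force: 0.0
```

Call:
carry_out(
  targets=[
    [0, 0, 0, 0, 0, 0],
    [0, 0, 0, 0, 0, 0],
    [0, 0, 0, 0, 0, 0],
    [0, 0, 0, 0, 0, 0],
    [0, 0, 0, 0, 0, 0],
  ],
  hand=0,
  squeeze=40,
)

```text
time_s: 17.77
tcp_pos: [0.5279, 0.4037, 0.1184]
eef_rot: [180.0, 0.0, -135.0]
contact_force: [-1.1, -0.3, 0.5]
gripper_width: 0.0432
gripper_force: 0.0
```

Call:
carry_out(
  targets=[
    [0, 0, 0, 0, 0, 0],
    [0, 0, 0, 0, 0, 0],
    [0, 0, 0, 0, 0, 0],
  ],
)

```text
time_s: 18.15
tcp_pos: [0.5277, 0.4038, 0.1181]
eef_rot: [180.0, -0.0, -135.0]
contact_force: [-1.8, 1.5, 1.4]
gripper_width: 0.0333
gripper_force: 40.0
```

Call:
carry_out(
  targets=[
    [0, 0, -0.014, 0, 0, 0],
    [0.008, 0, 0, 0, 0, 0],
    [0, 0, 0, 0, 0, 0],
    [0, 0, 0.008, 0, 0, 0],
    [0, 0, 0.006, 0, 0, 0],
  ],
)

```text
time_s: 18.77
tcp_pos: [0.525, 0.4008, 0.1181]
eef_rot: [-180.0, -0.0, -135.0]
contact_force: [-5.7, -2.4, 12.7]
gripper_width: 0.0338
gripper_force: 40.0
```

Call:
carry_out(
  targets=[
    [0, 0, 0, 0, 0, 0],
    [0, 0, 0, 0, 0, 0],
  ],
)

```text
time_s: 19.02
tcp_pos: [0.5251, 0.4009, 0.1181]
eef_rot: [-180.0, 0.0, -135.0]
contact_force: [0.1, 0.0, -3.7]
gripper_width: 0.0335
gripper_force: 40.0
```

Call:
carry_out(
  targets=[
    [0, 0, 0, 0, 0, 0],
    [0, 0, 0, 0, 0, 0],
    [0, 0, 0, 0, 0, 0],
    [0, 0, 0, 0, 0, 0],
  ],
  hand=1,
)

```text
time_s: 19.52
tcp_pos: [0.5252, 0.4009, 0.1183]
eef_rot: [-180.0, 0.0, -135.0]
contact_force: [0.2, 0.0, 0.3]
gripper_width: 0.0682
gripper_force: 0.0
```

Call:
carry_out(
  targets=[
    [0, 0, -0.108, 0, 0, 0],
    [0, 0, -0.107, 0, 0, 0],
    [0, 0, -0.108, 0, 0, 0],
  ],
)

```text
time_s: 19.9
tcp_pos: [0.5249, 0.4006, 0.2814]
eef_rot: [-180.0, 0.0, -135.0]
contact_force: [0.8, 0.7, -0.1]
gripper_width: 0.0875
gripper_force: 0.0
```

```bash
python3 - <<'E'
import json; a=.7071*.004; json.dump([.5279-a,.4033-a,.28,-134.986],open("cmd.json","w"))
E
python3 plan.py .51 .155 .26 -170
```

```text
t 19.9 cmd [   0.5251    0.4005    0.28   -134.986 ] meas-cmd mm [-0.2  0.2  1.4] rot [-180.    0. -135.] w 0.0875 F [ 0.8  0.7 -0.1] gf 0.0
[0.074, -0.065, 0.008, 0, 0, 0.117]
[0.065, -0.074, 0.008, 0, 0, 0.117]
[0.056, -0.081, 0.008, 0, 0, 0.117]
[0.045, -0.087, 0.008, 0, 0, 0.116]
[0.034, -0.092, 0.008, 0, 0, 0.117]
--
```

Call:
carry_out(
  targets=[
    [0.074, -0.065, 0.008, 0, 0, 0.117],
    [0.065, -0.074, 0.008, 0, 0, 0.117],
    [0.056, -0.081, 0.008, 0, 0, 0.117],
    [0.045, -0.087, 0.008, 0, 0, 0.116],
    [0.034, -0.092, 0.008, 0, 0, 0.117],
  ],
)

```text
time_s: 20.52
tcp_pos: [0.5098, 0.154, 0.2598]
eef_rot: [180.0, 0.0, -170.2]
contact_force: [1.1, -0.5, 0.1]
gripper_width: 0.0875
gripper_force: 0.0
```

Call:
carry_out(
  targets=[
    [0, 0, 0, 0, 0, 0],
    [0, 0, 0, 0, 0, 0],
  ],
)

```text
time_s: 20.78
tcp_pos: [0.5104, 0.1556, 0.26]
eef_rot: [180.0, 0.1, -170.0]
contact_force: [-0.7, -0.4, 0.0]
gripper_width: 0.0876
gripper_force: 0.0
```

```bash
python3 snap.py w5
python3 - <<'E'
from fit import *
fit("w5","remote",.438,.15,10,pad=14,crop=215)
fit("w5","remote",.438,.15,10,pad=8,crop=215)
E
python3 plan.py
```

```text
w5 remote [437.6 146.5  10.1] IoU 0.973
w5 remote [437.6 146.5  10.1] IoU 0.973
t 20.82 cmd [ 5.10200e-01  1.55200e-01  2.60000e-01 -1.70026e+02] meas-cmd mm [ 0.2  0.9 -0.2] rot [ 180.    0. -170.] w 0.0878 F [0.5 0.4 0.5] gf 0.0
```

View pics/w5.png

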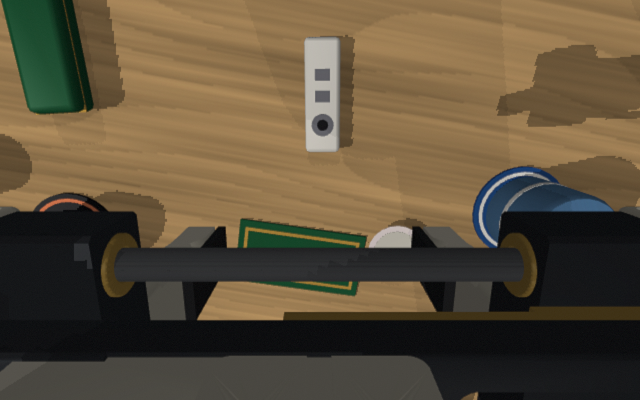

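The w5 view shows the remote clearly at (322,95), and the fit gives (0.4376,0.1465) at 10.1°. Next I pick it.

```bash
python3 plan.py .4376 .1465 .1 -169.9 .4376 .1465 .0135 -169.9; echo; python3 plan.py .4376 .1465 .26 -169.9 .556 -.28 .26 -83.8
```

```text
t 20.82 cmd [ 5.10200e-01  1.55200e-01  2.60000e-01 -1.70026e+02] meas-cmd mm [ 0.2  0.9 -0.2] rot [ 180.    0. -170.] w 0.0878 F [0.5 0.4 0.5] gf 0.0
[0.049, 0.003, 0.107, 0, 0, -0.001]
[0.048, 0.003, 0.107, 0, 0, -0.001]
[0.049, 0.002, 0.106, 0, 0, -0.0]
--
[-0.0, 0.0, 0.087, 0, 0, -0.0]
[-0.0, 0.0, 0.086, 0, 0, -0.0]
--

t 20.82 cmd [ 4.37600e-01  1.46400e-01  1.35000e-02 -1.69906e+02] meas-cmd mm [ 72.8   9.7 246.3] rot [ 180.    0. -170.] w 0.0878 F [0.5 0.4 0.5] gf 0.0
[-0.0, 0.0, -0.099, 0, 0, -0.0]
[-0.0, 0.0, -0.098, 0, 0, -0.0]
[-0.0, 0.0, -0.099, 0, 0, -0.0]
[-0.0, 0.0, -0.098, 0, 0, -0.0]
[-0.0, 0.0, -0.099, 0, 0, -0.0]
--
[-0.009, -0.098, 0.0, 0, 0, -0.159]
[0.007, -0.098, 0.0, 0, 0, -0.16]
[0.023, -0.096, 0.0, 0, 0, -0.159]
[0.039, -0.09, 0.0, 0, 0, -0.16]
[0.053, -0.083, 0.0, 0, 0, -0.159]
[0.066, -0.073, 0.0, 0, 0, -0.16]
[0.078, -0.06, 0.0, 0, 0, -0.159]
[0.086, -0.047, 0.0, 0, 0, -0.16]
[0.093, -0.031, 0.0, 0, 0, -0.159]
--
```

Call:
carry_out(
  targets=[
    [0.049, 0.003, 0.107, 0, 0, -0.001],
    [0.048, 0.003, 0.107, 0, 0, -0.001],
    [0.049, 0.002, 0.106, 0, 0, 0],
    [0, 0, 0.08, 0, 0, 0],
    [0, 0, 0.04, 0, 0, 0],
  ],
)

```text
time_s: 21.45
tcp_pos: [0.4366, 0.1473, 0.0376]
eef_rot: [-179.9, -0.1, -169.8]
contact_force: [-0.1, -0.7, 0.2]
gripper_width: 0.088
gripper_force: 0.0
```

Call:
carry_out(
  targets=[
    [0, 0, 0.03, 0, 0, 0],
    [0, 0, 0.015, 0, 0, 0],
    [0, 0, 0.008, 0, 0, 0],
    [0, 0, 0, 0, 0, 0],
  ],
)

```text
time_s: 21.95
tcp_pos: [0.4377, 0.1471, 0.0132]
eef_rot: [180.0, 0.0, -169.9]
contact_force: [-0.4, 0.3, 0.7]
gripper_width: 0.0874
gripper_force: 0.0
```

Call:
carry_out(
  targets=[
    [0, 0, 0, 0, 0, 0],
    [0, 0, 0, 0, 0, 0],
    [0, 0, 0, 0, 0, 0],
    [0, 0, 0, 0, 0, 0],
    [0, 0, 0, 0, 0, 0],
  ],
  hand=0,
  squeeze=20,
)

```text
time_s: 22.58
tcp_pos: [0.4376, 0.1467, 0.0131]
eef_rot: [180.0, 0.0, -169.9]
contact_force: [-0.1, 0.2, -0.1]
gripper_width: 0.0432
gripper_force: 0.0
```

Call:
carry_out(
  targets=[
    [0, 0, 0, 0, 0, 0],
    [0, 0, 0, 0, 0, 0],
    [0, 0, 0, 0, 0, 0],
  ],
)

```text
time_s: 22.95
tcp_pos: [0.4375, 0.1467, 0.013]
eef_rot: [-180.0, -0.0, -169.9]
contact_force: [0.4, 0.4, -0.2]
gripper_width: 0.0378
gripper_force: 20.0
```

Gripped at 38 mm, which matches the remote's width. I lift and carry it.

Call:
carry_out(
  targets=[
    [0, 0, -0.099, 0, 0, 0],
    [0, 0, -0.098, 0, 0, 0],
    [0, 0, -0.099, 0, 0, 0],
    [0, 0, -0.098, 0, 0, 0],
    [0, 0, -0.099, 0, 0, 0],
  ],
)

```text
time_s: 23.58
tcp_pos: [0.437, 0.1465, 0.2611]
eef_rot: [180.0, -0.0, -169.9]
contact_force: [1.2, 0.7, -1.0]
gripper_width: 0.0377
gripper_force: 20.0
```

Call:
carry_out(
  targets=[
    [-0.009, -0.098, 0, 0, 0, -0.159],
    [0.007, -0.098, 0, 0, 0, -0.16],
    [0.023, -0.096, 0, 0, 0, -0.159],
    [0.039, -0.09, 0, 0, 0, -0.16],
    [0.053, -0.083, 0, 0, 0, -0.159],
  ],
)

```text
time_s: 24.2
tcp_pos: [0.5026, -0.0902, 0.2593]
eef_rot: [180.0, 0.0, -122.1]
contact_force: [1.4, 0.6, -1.5]
gripper_width: 0.0379
gripper_force: 20.0
```

Call:
carry_out(
  targets=[
    [0.066, -0.073, 0, 0, 0, -0.16],
    [0.078, -0.06, 0, 0, 0, -0.159],
    [0.086, -0.047, 0, 0, 0, -0.16],
    [0.093, -0.031, 0, 0, 0, -0.159],
    [0, 0, 0, 0, 0, 0],
  ],
)

```text
time_s: 24.82
tcp_pos: [0.5536, -0.2811, 0.2578]
eef_rot: [179.9, 0.0, -84.2]
contact_force: [-1.4, 0.6, -1.6]
gripper_width: 0.0377
gripper_force: 20.0
```

Call:
carry_out(
  targets=[
    [0, 0, 0, 0, 0, 0],
    [0, 0, 0, 0, 0, 0],
  ],
)

```text
time_s: 25.08
tcp_pos: [0.5536, -0.2775, 0.2596]
eef_rot: [-180.0, 0.0, -84.1]
contact_force: [0.3, 0.6, -2.0]
gripper_width: 0.0377
gripper_force: 20.0
```

```bash
python3 snap.py w6
python3 - <<'E'
from fit import *
fit("w6","remote_mat",.5593,-.382,-83.8,pad=8,crop=215)
fit("w6","remote_mat",.5593,-.382,-83.8,pad=12,crop=190)
E
python3 plan.py
```

```text
w6 remote_mat [ 557.7 -374.3  -83.3] IoU 0.851
w6 remote_mat [ 557.4 -374.1  -82.7] IoU 0.792
t 25.12 cmd [  0.5558  -0.2799   0.26   -83.806 ] meas-cmd mm [-2.1  2.5 -0.2] rot [-180.     0.   -84.1] w 0.0377 F [ 0.2  0.2 -1.2] gf 20.0
```

View pics/w6.png

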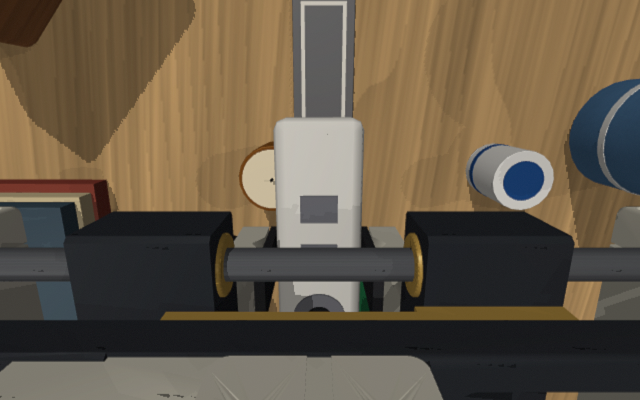

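The remote in hand at (318,210) hides the near end of the mat at (322,60). I cross-check the mat with the fixed cameras' first pictures, and the x position and yaw with the side edges in w6.

Run:
```python
from fit import *
for n in("scene","side"): json.dump({k:np.array(v).tolist() for k,v in r.camera_info(n).items()},open(f"pics/{n}0.json","w"))
for n in("scene0","side0"):
    fit(n,"remote_mat",.5593,-.382,-83.8,pad=3,crop=400); fit(n,"clock_mat",.6519,-.1219,pad=4,crop=400); fit(n,"carafe_mat",.5277,.4032,pad=4,crop=400); fit(n,"case_mat",.6335,.153,91,pad=4,crop=400)
im=cv2.imread("pics/w6.png"); c=cam("",{k:np.array(v) for k,v in json.load(open("pics/w6.json")).items()})
s=cv2.cvtColor(im,cv2.COLOR_BGR2HSV)[:,:,1].astype(int); L=[];Rr=[]
for v in range(8,112,4):
    k=np.where(s[v,270:380]<70)[0]+270; L.append((k.min()-.5,v)); Rr.append((k.max()+.5,v))
for q in(L,Rr):
    p=back(c,q,.004); f=np.polyfit(p[:,1],p[:,0],1); print("x at y=-.382",np.polyval(f,-.382).round(4),"yaw",np.degrees(np.arctan2(-1,-f[0])).round(1))
```

```text
scene0 remote_mat [ 560.8 -377.6  -83.3] IoU 0.609
scene0 clock_mat [ 644.8 -130.9] IoU 0.558
scene0 carafe_mat [518.6 398.5] IoU 0.59
scene0 case_mat [627.8 147.6  83.2] IoU 0.496
side0 remote_mat [ 559.1 -381.1  -82.8] IoU 0.909
side0 clock_mat [ 668.5 -130. ] IoU 0.465
side0 carafe_mat [536.  395.7] IoU 0.628
side0 case_mat [645.3 145.   94.7] IoU 0.502
x at y=-.382 0.5923 yaw -84.1
x at y=-.382 0.5264 yaw -84.2
```

```bash
python3 - <<'E'
import json; json.dump([.5537,-.2774,.2598,-84.1],open("cmd.json","w"))
E
python3 plan.py .5593 -.3818 .2 -84 .5593 -.3818 .05 -84
```

```text
t 25.12 cmd [  0.5537  -0.2774   0.2598 -84.1   ] meas-cmd mm [ 0.1 -0.   0. ] rot [-180.     0.   -84.1] w 0.0377 F [ 0.2  0.2 -1.2] gf 20.0
[0.104, 0.005, 0.06, 0, 0, -0.001]
[0.105, 0.005, 0.06, 0, 0, -0.001]
--
[-0.0, 0.0, 0.1, 0, 0, 0.0]
[-0.0, 0.0, 0.1, 0, 0, 0.0]
[-0.0, 0.0, 0.1, 0, 0, 0.0]
--
```

Call:
carry_out(
  targets=[
    [0.104, 0.005, 0.06, 0, 0, -0.001],
    [0.105, 0.005, 0.06, 0, 0, -0.001],
    [0, 0, 0, 0, 0, 0],
  ],
)

```text
time_s: 25.5
tcp_pos: [0.5579, -0.3841, 0.1959]
eef_rot: [179.7, 0.1, -84.2]
contact_force: [-0.8, 1.0, -1.1]
gripper_width: 0.0382
gripper_force: 20.0
```

Call:
carry_out(
  targets=[
    [0, 0, 0.1, 0, 0, 0],
    [0, 0, 0.1, 0, 0, 0],
    [0, 0, 0.06, 0, 0, 0],
    [0, 0, 0.04, 0, 0, 0],
    [0, 0, 0, 0, 0, 0],
  ],
)

```text
time_s: 26.12
tcp_pos: [0.5592, -0.3813, 0.0488]
eef_rot: [179.9, 0.1, -83.9]
contact_force: [-0.8, -0.5, -0.9]
gripper_width: 0.0378
gripper_force: 20.0
```

Call:
carry_out(
  targets=[
    [0, 0, 0, 0, 0, 0],
    [0, 0, 0, 0, 0, 0],
    [0, 0, 0, 0, 0, 0],
  ],
)

```text
time_s: 26.5
tcp_pos: [0.5601, -0.383, 0.0507]
eef_rot: [-179.9, -0.0, -84.0]
contact_force: [0.4, 0.3, -1.5]
gripper_width: 0.0378
gripper_force: 20.0
```

```bash
python3 plan.py .5593 -.3818 .018 -84
```

```text
t 26.5 cmd [ 5.595e-01 -3.819e-01  4.980e-02 -8.398e+01] meas-cmd mm [ 0.6 -1.1  0.9] rot [-179.9   -0.   -84. ] w 0.0378 F [ 0.4  0.3 -1.5] gf 20.0
[-0.0, 0.0, 0.064, 0, 0, 0.0]
--
```

Call:
carry_out(
  targets=[
    [0, 0, 0.025, 0, 0, 0],
    [0, 0, 0.02, 0, 0, 0],
    [0, 0, 0.012, 0, 0, 0],
    [0, 0, 0.007, 0, 0, 0],
    [0, 0, 0, 0, 0, 0],
  ],
)

```text
time_s: 27.12
tcp_pos: [0.5596, -0.3828, 0.0175]
eef_rot: [180.0, -0.0, -84.0]
contact_force: [0.1, 0.4, -2.1]
gripper_width: 0.0377
gripper_force: 20.0
```

Call:
carry_out(
  targets=[
    [0, 0, 0, 0, 0, 0],
    [0, 0, 0, 0, 0, 0],
    [0, 0, 0, 0, 0, 0],
  ],
)

```text
time_s: 27.5
tcp_pos: [0.5596, -0.3829, 0.0176]
eef_rot: [-180.0, -0.0, -84.0]
contact_force: [0.4, -0.2, -0.5]
gripper_width: 0.0375
gripper_force: 20.0
```

Call:
carry_out(
  targets=[
    [0, 0, 0, 0, 0, 0],
    [0, 0, 0, 0, 0, 0],
    [0, 0, 0, 0, 0, 0],
    [0, 0, 0, 0, 0, 0],
    [0, 0, 0, 0, 0, 0],
  ],
  hand=1,
)

```text
time_s: 28.12
tcp_pos: [0.5596, -0.3828, 0.0176]
eef_rot: [-180.0, -0.0, -84.0]
contact_force: [0.2, 0.2, 0.4]
gripper_width: 0.0822
gripper_force: 0.0
```

```bash
python3 plan.py .5593 -.3818 .24 -84  .555 -.26 .3 -84
```

```text
t 28.12 cmd [ 5.595e-01 -3.819e-01  1.780e-02 -8.398e+01] meas-cmd mm [ 0.1 -1.  -0.2] rot [-180.   -0.  -84.] w 0.0822 F [0.2 0.2 0.4] gf 0.0
[-0.0, 0.0, -0.111, 0, 0, 0.0]
[-0.0, 0.0, -0.111, 0, 0, 0.0]
[-0.0, 0.0, -0.111, 0, 0, 0.0]
[-0.0, 0.0, -0.111, 0, 0, 0.0]
--
[-0.081, -0.006, -0.04, 0, 0, 0.0]
[-0.081, -0.005, -0.04, 0, 0, 0.0]
[-0.081, -0.006, -0.04, 0, 0, 0.0]
--
```

Call:
carry_out(
  targets=[
    [0, 0, -0.111, 0, 0, 0],
    [0, 0, -0.111, 0, 0, 0],
    [0, 0, -0.111, 0, 0, 0],
    [0, 0, -0.111, 0, 0, 0],
  ],
)

```text
time_s: 28.62
tcp_pos: [0.5593, -0.3827, 0.2416]
eef_rot: [-180.0, -0.0, -84.0]
contact_force: [1.7, 0.2, -1.0]
gripper_width: 0.0875
gripper_force: 0.0
```

Call:
carry_out(
  targets=[
    [-0.081, -0.006, -0.04, 0, 0, 0],
    [-0.081, -0.005, -0.04, 0, 0, 0],
    [-0.081, -0.006, -0.04, 0, 0, 0],
    [0, 0, 0, 0, 0, 0],
    [0, 0, 0, 0, 0, 0],
  ],
)

```text
time_s: 29.25
tcp_pos: [0.5552, -0.2609, 0.2995]
eef_rot: [-180.0, 0.0, -84.0]
contact_force: [-0.6, 0.0, 0.6]
gripper_width: 0.0878
gripper_force: 0.0
```

```bash
python3 snap.py w7
python3 - <<'E'
from fit import *
fit("w7","remote_mat",.5593,-.382,-84,pad=10,crop=215)
fit("w7","tumbler",.351,-.29,pad=10,crop=215)
im=cv2.imread("pics/w7.png"); c=cam("",{k:np.array(v) for k,v in json.load(open("pics/w7.json")).items()})
print(proj(c,[[.5593,-.382,.02],[.44,-.134,.03]]))
h=cv2.cvtColor(im,cv2.COLOR_BGR2HSV); m=(h[:,:,1]<50)&(h[:,:,2]>120)
E
python3 plan.py .5 -.11 .3 -84
```

```text
w7 remote_mat [ 559.3 -382.3  -84.5] IoU 0.986
w7 tumbler [ 350.8 -290.2] IoU 0.975
[[326.07699404  53.67910139]
 [396.95592137 266.71681283]]
t 29.3 cmd [  0.5552  -0.2601   0.2998 -83.98  ] meas-cmd mm [-0.1 -1.2 -0.8] rot [180.   0. -84.] w 0.0877 F [-0.8 -0.2 -0. ] gf 0.0
[-0.103, 0.026, -0.0, 0, 0, 0.0]
[-0.104, 0.026, -0.0, 0, 0, 0.0]
[-0.103, 0.026, -0.0, 0, 0, 0.0]
--
```

View pics/w7.png

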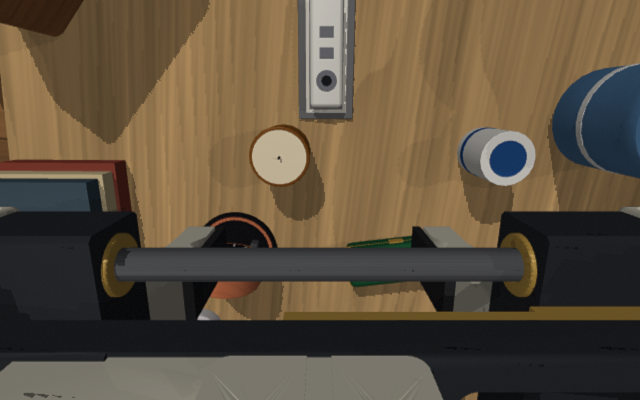

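The w7 view shows the remote squarely within its outline at (326,53), the candle unmoved at (280,155) and the tumbler at (500,155). Next is the case.

```bash
python3 - <<'E'
import json; json.dump([.5552,-.2608,.2996,-84.],open("cmd.json","w"))
E
python3 plan.py .537 -.108 .27 -165.4
```

```text
t 29.3 cmd [  0.5552  -0.2608   0.2996 -84.    ] meas-cmd mm [-0.1 -0.5 -0.6] rot [180.   0. -84.] w 0.0877 F [-0.8 -0.2 -0. ] gf 0.0
[-0.038, 0.001, 0.007, 0, 0, 0.17]
[-0.038, 0.007, 0.007, 0, 0, 0.17]
[-0.036, 0.014, 0.008, 0, 0, 0.169]
[-0.033, 0.02, 0.007, 0, 0, 0.17]
[-0.029, 0.025, 0.008, 0, 0, 0.169]
[-0.024, 0.03, 0.007, 0, 0, 0.17]
[-0.018, 0.034, 0.008, 0, 0, 0.169]
[-0.011, 0.037, 0.007, 0, 0, 0.17]
--
```

Call:
carry_out(
  targets=[
    [-0.038, 0.001, 0.007, 0, 0, 0.17],
    [-0.038, 0.007, 0.007, 0, 0, 0.17],
    [-0.036, 0.014, 0.008, 0, 0, 0.169],
    [-0.033, 0.02, 0.007, 0, 0, 0.17],
    [-0.029, 0.025, 0.008, 0, 0, 0.169],
  ],
)

```text
time_s: 29.92
tcp_pos: [0.5439, -0.1661, 0.2799]
eef_rot: [179.9, -0.1, -135.3]
contact_force: [0.4, -0.2, 0.3]
gripper_width: 0.0877
gripper_force: 0.0
```

Call:
carry_out(
  targets=[
    [-0.024, 0.03, 0.007, 0, 0, 0.17],
    [-0.018, 0.034, 0.008, 0, 0, 0.169],
    [-0.011, 0.037, 0.007, 0, 0, 0.17],
    [0, 0, 0, 0, 0, 0],
    [0, 0, 0, 0, 0, 0],
  ],
)

```text
time_s: 30.55
tcp_pos: [0.537, -0.1092, 0.2696]
eef_rot: [-180.0, -0.1, -165.3]
contact_force: [0.3, 0.2, 1.0]
gripper_width: 0.0877
gripper_force: 0.0
```

```bash
sed -i 's/"case":(h>50)&(h<95)&(s>70)/"case":(h>45)\&(h<95)\&(s>60)/' fit.py; python3 snap.py w8
python3 - <<'E'
from fit import *
fit("w8","case",.440,-.134,14.6,pad=10,crop=215)
h=cv2.cvtColor(cv2.imread("pics/w8.png"),cv2.COLOR_BGR2HSV); h[205:]=0
m=((h[:,:,0]>45)&(h[:,:,0]<95)&(h[:,:,1]>60)).astype(np.uint8); c=cam("",{k:np.array(v) for k,v in json.load(open("pics/w8.json")).items()})
for z in (.036,.018): print(rect(c,None,m,z))
E
python3 plan.py
```

```text
w8 case [ 437.7 -140.3   14.3] IoU 0.944
[  0.4398  -0.1393 126.5283  51.7986  13.5549]
[  0.4382  -0.1399 132.4455  54.2211  13.555 ]
t 30.6 cmd [ 5.3680e-01 -1.0810e-01  2.7010e-01 -1.6542e+02] meas-cmd mm [ 0.3 -1.1 -0.3] rot [-180.    -0.  -165.3] w 0.0876 F [0.6 0.3 0.1] gf 0.0
```

View pics/w8.png

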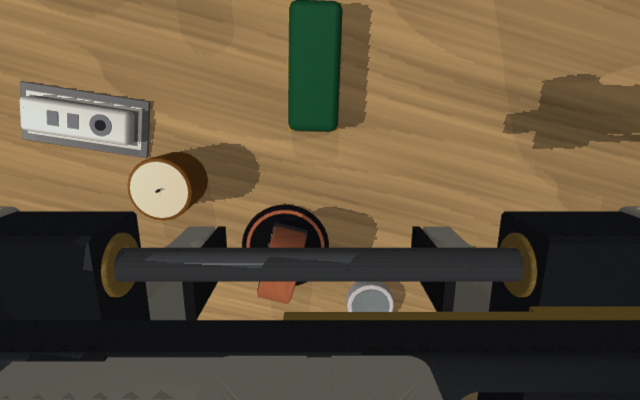

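The w8 view shows the case at (315,65) and the clock on its mat at (285,245). The two fits agree on about (0.4385,-0.1397) at 13.9°. I'll pick it.

```bash
python3 - <<'E'
import json; json.dump([.537,-.1088,.2698,-165.4],open("cmd.json","w"))
E
python3 plan.py .4385 -.1397 .1 -166.1; echo; python3 plan.py .4385 -.1397 .016 -166.1 .4385 -.1397 .26 -166.1 .632 .153 .26 -89
```

```text
t 30.6 cmd [ 5.370e-01 -1.088e-01  2.698e-01 -1.654e+02] meas-cmd mm [ 0.  -0.4 -0. ] rot [-180.    -0.  -165.3] w 0.0876 F [0.6 0.3 0.1] gf 0.0
[0.052, -0.003, 0.085, 0, 0, 0.003]
[0.051, -0.003, 0.085, 0, 0, 0.003]
[0.052, -0.002, 0.085, 0, 0, 0.003]
[0.051, -0.003, 0.085, 0, 0, 0.003]
--

t 30.6 cmd [ 4.3860e-01 -1.3960e-01  9.9800e-02 -1.6612e+02] meas-cmd mm [ 98.5  30.4 170. ] rot [-180.    -0.  -165.3] w 0.0876 F [0.6 0.3 0.1] gf 0.0
[0.0, -0.0, 0.084, 0, 0, -0.0]
[0.0, -0.0, 0.084, 0, 0, -0.0]
--
[0.0, -0.0, -0.098, 0, 0, -0.0]
[0.0, -0.0, -0.098, 0, 0, -0.0]
[0.0, -0.0, -0.097, 0, 0, -0.0]
[0.0, -0.0, -0.098, 0, 0, -0.0]
[0.0, -0.0, -0.097, 0, 0, -0.0]
--
[-0.064, 0.059, -0.0, 0, 0, -0.161]
[-0.074, 0.048, -0.0, 0, 0, -0.161]
[-0.081, 0.035, -0.0, 0, 0, -0.161]
[-0.085, 0.021, -0.0, 0, 0, -0.16]
[-0.087, 0.006, -0.0, 0, 0, -0.161]
[-0.087, -0.009, -0.0, 0, 0, -0.16]
[-0.085, -0.023, -0.0, 0, 0, -0.161]
[-0.08, -0.037, -0.0, 0, 0, -0.16]
--
```

Call:
carry_out(
  targets=[
    [0.052, -0.003, 0.085, 0, 0, 0.003],
    [0.051, -0.003, 0.085, 0, 0, 0.003],
    [0.052, -0.002, 0.085, 0, 0, 0.003],
    [0.051, -0.003, 0.085, 0, 0, 0.003],
    [0, 0, 0, 0, 0, 0],
  ],
)

```text
time_s: 31.22
tcp_pos: [0.4345, -0.1403, 0.0973]
eef_rot: [179.9, -0.4, -166.2]
contact_force: [0.9, 0.0, 0.1]
gripper_width: 0.0874
gripper_force: 0.0
```

Call:
carry_out(
  targets=[
    [0, 0, 0.084, 0, 0, 0],
    [0, 0, 0.044, 0, 0, 0],
    [0, 0, 0.025, 0, 0, 0],
    [0, 0, 0.015, 0, 0, 0],
    [0, 0, 0, 0, 0, 0],
  ],
)

```text
time_s: 31.85
tcp_pos: [0.4389, -0.1393, 0.0162]
eef_rot: [-180.0, 0.0, -166.1]
contact_force: [-0.7, -1.0, 0.6]
gripper_width: 0.0874
gripper_force: 0.0
```

Call:
carry_out(
  targets=[
    [0, 0, 0, 0, 0, 0],
    [0, 0, 0, 0, 0, 0],
    [0, 0, 0, 0, 0, 0],
    [0, 0, 0, 0, 0, 0],
    [0, 0, 0, 0, 0, 0],
  ],
  hand=0,
  squeeze=20,
)

```text
time_s: 32.48
tcp_pos: [0.4387, -0.1392, 0.0163]
eef_rot: [-180.0, 0.0, -166.1]
contact_force: [-0.6, 1.0, 3.7]
gripper_width: 0.0538
gripper_force: 20.0
```

Call:
carry_out(
  targets=[
    [0, 0, 0, 0, 0, 0],
  ],
)

```text
time_s: 32.6
tcp_pos: [0.4387, -0.1392, 0.0163]
eef_rot: [-180.0, 0.0, -166.1]
contact_force: [-2.1, 0.3, 5.8]
gripper_width: 0.0538
gripper_force: 20.0
```

Call:
carry_out(
  targets=[
    [0, 0, -0.098, 0, 0, 0],
    [0, 0, -0.098, 0, 0, 0],
    [0, 0, -0.097, 0, 0, 0],
    [0, 0, -0.098, 0, 0, 0],
    [0, 0, -0.097, 0, 0, 0],
  ],
)

```text
time_s: 33.22
tcp_pos: [0.4378, -0.1391, 0.2614]
eef_rot: [180.0, -0.0, -166.2]
contact_force: [1.1, -0.4, -1.6]
gripper_width: 0.0541
gripper_force: 20.0
```

Call:
carry_out(
  targets=[
    [-0.064, 0.059, 0, 0, 0, -0.161],
    [-0.074, 0.048, 0, 0, 0, -0.161],
    [-0.081, 0.035, 0, 0, 0, -0.161],
    [-0.085, 0.021, 0, 0, 0, -0.16],
  ],
)

```text
time_s: 33.72
tcp_pos: [0.5354, 0.0086, 0.2595]
eef_rot: [180.0, -0.0, -127.3]
contact_force: [0.9, -1.2, -1.9]
gripper_width: 0.054
gripper_force: 20.0
```

Call:
carry_out(
  targets=[
    [-0.087, 0.006, 0, 0, 0, -0.161],
    [-0.087, -0.009, 0, 0, 0, -0.16],
    [-0.085, -0.023, 0, 0, 0, -0.161],
    [-0.08, -0.037, 0, 0, 0, -0.16],
    [0, 0, 0, 0, 0, 0],
  ],
)

```text
time_s: 34.35
tcp_pos: [0.6329, 0.1558, 0.2578]
eef_rot: [179.9, -0.0, -88.8]
contact_force: [-0.5, -1.5, -2.5]
gripper_width: 0.0538
gripper_force: 20.0
```

Call:
carry_out(
  targets=[
    [0, 0, 0, 0, 0, 0],
    [0, 0, 0, 0, 0, 0],
    [0, 0, 0, 0, 0, 0],
  ],
)

```text
time_s: 34.72
tcp_pos: [0.632, 0.1528, 0.2605]
eef_rot: [-180.0, 0.0, -89.1]
contact_force: [-0.8, 0.7, -1.3]
gripper_width: 0.0541
gripper_force: 20.0
```

```bash
python3 - <<'E'
from h import *
import json
s=r.get_state(); json.dump([*s["tcp_pos"],s["eef_rot"][2]],open("cmd.json","w"))
E
python3 plan.py .6337 .1527 .1 -89 .6337 .1527 .021 -89
```

```text
t 34.73 cmd [  0.632    0.1528   0.2605 -89.1054] meas-cmd mm [0. 0. 0.] rot [-180.     0.   -89.1] w 0.0541 F [-0.8  0.7 -1.3] gf 20.0
[0.0, -0.001, 0.107, 0, 0, -0.001]
[0.0, -0.001, 0.107, 0, 0, -0.0]
[0.0, -0.001, 0.107, 0, 0, -0.001]
--
[0.0, -0.0, 0.079, 0, 0, 0.0]
[0.0, -0.0, 0.079, 0, 0, 0.0]
--
```

Call:
carry_out(
  targets=[
    [0, -0.001, 0.107, 0, 0, -0.001],
    [0, -0.001, 0.107, 0, 0, 0],
    [0, -0.001, 0.107, 0, 0, -0.001],
    [0, 0, 0.06, 0, 0, 0],
    [0, 0, 0.04, 0, 0, 0],
  ],
)

```text
time_s: 35.35
tcp_pos: [0.633, 0.1526, 0.048]
eef_rot: [179.9, -0.0, -89.0]
contact_force: [0.4, 0.5, -1.5]
gripper_width: 0.0535
gripper_force: 20.0
```

Call:
carry_out(
  targets=[
    [0, 0, 0.03, 0, 0, 0],
    [0, 0, 0.015, 0, 0, 0],
    [0, 0, 0, 0, 0, 0],
    [0, 0, 0, 0, 0, 0],
    [0, 0, 0, 0, 0, 0],
  ],
)

```text
time_s: 35.98
tcp_pos: [0.6342, 0.1537, 0.0279]
eef_rot: [-179.9, 0.0, -88.9]
contact_force: [-0.4, -0.0, -1.0]
gripper_width: 0.0539
gripper_force: 20.0
```

Call:
carry_out(
  targets=[
    [0, 0, 0.007, 0, 0, 0],
    [0, 0, 0.005, 0, 0, 0],
    [0, 0, 0.003, 0, 0, 0],
    [0, 0, 0, 0, 0, 0],
    [0, 0, 0, 0, 0, 0],
  ],
)

```text
time_s: 36.6
tcp_pos: [0.6337, 0.1534, 0.0203]
eef_rot: [-180.0, -0.0, -88.9]
contact_force: [-4.2, 0.2, 7.3]
gripper_width: 0.0539
gripper_force: 20.0
```

Call:
carry_out(
  targets=[
    [0, 0, 0, 0, 0, 0],
    [0, 0, 0, 0, 0, 0],
    [0, 0, 0, 0, 0, 0],
    [0, 0, 0, 0, 0, 0],
    [0, 0, 0, 0, 0, 0],
  ],
  hand=1,
)

```text
time_s: 37.22
tcp_pos: [0.6338, 0.1535, 0.0195]
eef_rot: [180.0, -0.0, -88.9]
contact_force: [1.2, 0.5, 0.4]
gripper_width: 0.0876
gripper_force: 0.0
```

Call:
carry_out(
  targets=[
    [0, 0, -0.04, 0, 0, 0],
    [0, 0, -0.12, 0, 0, 0],
    [0, 0, -0.12, 0, 0, 0],
    [0, 0, -0.12, 0, 0, 0],
    [0, 0, -0.12, 0, 0, 0],
  ],
)

```text
time_s: 37.85
tcp_pos: [0.6334, 0.1533, 0.2818]
eef_rot: [-180.0, 0.0, -88.9]
contact_force: [1.0, 0.3, -0.3]
gripper_width: 0.0875
gripper_force: 0.0
```

Call:
carry_out(
  targets=[
    [-0.12, 0, -0.03, 0, 0, 0],
    [-0.12, 0, 0, 0, 0, 0],
    [0, 0, 0, 0, 0, 0],
    [0, 0, 0, 0, 0, 0],
  ],
)

```text
time_s: 38.35
tcp_pos: [0.6312, 0.2736, 0.2941]
eef_rot: [180.0, -0.0, -88.9]
contact_force: [0.3, -0.2, -0.6]
gripper_width: 0.0872
gripper_force: 0.0
```

```bash
python3 snap.py w9
python3 - <<'E'
from h import *
import json
s=r.get_state(); json.dump([*s["tcp_pos"],s["eef_rot"][2]],open("cmd.json","w"))
E
python3 plan.py
python3 - <<'E'
from fit import *
im=cv2.imread("pics/w9.png"); c=cam("",{k:np.array(v) for k,v in json.load(open("pics/w9.json")).items()})
print(proj(c,[[.6337,.1527,.04]]))
fit("w9","case_mat",.6337,.1527,91,pad=8,crop=205)
E
```

```text
t 38.4 cmd [  0.6314   0.2729   0.2944 -88.9291] meas-cmd mm [0. 0. 0.] rot [180.   -0.  -88.9] w 0.0873 F [ 0.   0.2 -0.8] gf 0.0
[[318.15061555  50.51186128]]
w9 case_mat [633.4 151.8  91.4] IoU 0.987
```

View pics/w9.png

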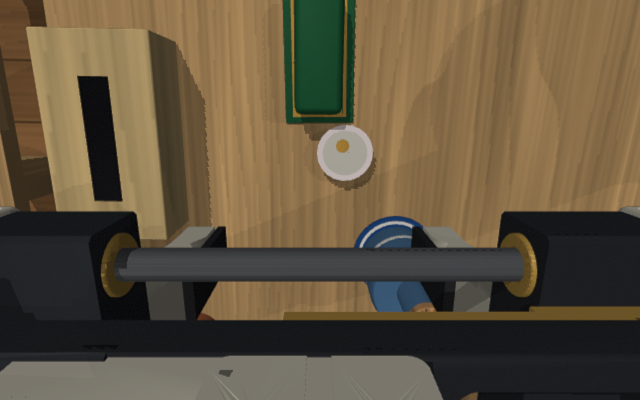

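The w9 view shows the case within its brass outline at (318,55) and the tin at (345,152). Next I check the carafe's centre for the cap.

```bash
python3 plan.py .545 .51 .3 -88.9
```

```text
t 38.4 cmd [  0.6314   0.2729   0.2944 -88.9291] meas-cmd mm [0. 0. 0.] rot [180.   -0.  -88.9] w 0.0873 F [ 0.   0.2 -0.8] gf 0.0
[-0.095, 0.033, -0.002, 0, 0, -0.0]
[-0.096, 0.033, -0.002, 0, 0, -0.0]
[-0.095, 0.033, -0.002, 0, 0, -0.0]
[-0.096, 0.032, -0.003, 0, 0, -0.0]
[-0.095, 0.033, -0.002, 0, 0, -0.0]
--
```

Call:
carry_out(
  targets=[
    [-0.095, 0.033, -0.002, 0, 0, 0],
    [-0.096, 0.033, -0.002, 0, 0, 0],
    [-0.095, 0.033, -0.002, 0, 0, 0],
    [-0.096, 0.032, -0.003, 0, 0, 0],
    [-0.095, 0.033, -0.002, 0, 0, 0],
  ],
)

```text
time_s: 39.02
tcp_pos: [0.5452, 0.5104, 0.3006]
eef_rot: [-180.0, 0.0, -89.0]
contact_force: [0.4, 0.5, -0.4]
gripper_width: 0.0874
gripper_force: 0.0
```

Call:
carry_out(
  targets=[
    [0, 0, 0, 0, 0, 0],
    [0, 0, 0, 0, 0, 0],
    [0, 0, 0, 0, 0, 0],
  ],
)

```text
time_s: 39.4
tcp_pos: [0.5459, 0.5088, 0.3005]
eef_rot: [-180.0, 0.0, -89.0]
contact_force: [0.1, 0.5, -0.4]
gripper_width: 0.0875
gripper_force: 0.0
```

```bash
python3 snap.py wa
python3 - <<'E'
from fit import *
s=r.get_state(); json.dump([*s["tcp_pos"],s["eef_rot"][2]],open("cmd.json","w"))
fit("wa","carafe",.527,.403,z0=.004,pad=8,crop=205)
im=cv2.imread("pics/wa.png"); c=cam("",{k:np.array(v) for k,v in json.load(open("pics/wa.json")).items()})
u0,v0=proj(c,[[.527,.403,.154]])[0]; h=cv2.cvtColor(im,cv2.COLOR_BGR2HSV); H,S,V=[h[:,:,k].astype(int) for k in range(3)]
m=((H<25)&(S>60)).astype(np.uint8); roi=np.zeros_like(m); cv2.circle(roi,(int(u0),int(v0)),30,1,-1)
m=cv2.morphologyEx(m*roi,cv2.MORPH_OPEN,np.ones((3,3)))
(u,v),rad=cv2.minEnclosingCircle(cv2.findNonZero(m)); p=back(c,[(u,v),(u+rad,v)],.154); print("cork",u,v,rad,p[0].round(4),np.linalg.norm(p[1]-p[0]))
E
python3 plan.py .5 .05 .28 -40 .3509 -.2904 .2 10 .3509 -.2904 .04 10
```

```text
wa carafe [528.4 405. ] IoU 0.931
cork 344.5 52.0 23.436182022094727 [0.5272 0.4035 0.154 ] 0.0184270192845849
t 39.45 cmd [  0.5459   0.5089   0.3006 -89.0256] meas-cmd mm [0. 0. 0.] rot [-180.    0.  -89.] w 0.0877 F [-0.3 -0.1 -1.1] gf 0.0
[0.115, 0.013, 0.005, 0, 0, -0.102]
[0.112, 0.026, 0.005, 0, 0, -0.102]
[0.109, 0.037, 0.005, 0, 0, -0.102]
[0.104, 0.049, 0.005, 0, 0, -0.102]
[0.099, 0.06, 0.005, 0, 0, -0.102]
[0.092, 0.07, 0.005, 0, 0, -0.102]
[0.084, 0.079, 0.006, 0, 0, -0.103]
[0.074, 0.088, 0.005, 0, 0, -0.102]
--
[0.03, 0.102, 0.023, 0, 0, -0.119]
[0.017, 0.105, 0.023, 0, 0, -0.119]
[0.004, 0.106, 0.023, 0, 0, -0.119]
[-0.009, 0.106, 0.023, 0, 0, -0.119]
[-0.022, 0.104, 0.023, 0, 0, -0.119]
[-0.035, 0.1, 0.023, 0, 0, -0.119]
[-0.048, 0.094, 0.022, 0, 0, -0.119]
--
[0.0, 0.0, 0.107, 0, 0, -0.0]
[0.0, 0.0, 0.107, 0, 0, -0.0]
[0.0, 0.0, 0.106, 0, 0, -0.0]
--
```

The carafe is centred at (0.5272,0.4035). Now the tumbler.

Call:
carry_out(
  targets=[
    [0.115, 0.013, 0.005, 0, 0, -0.102],
    [0.112, 0.026, 0.005, 0, 0, -0.102],
    [0.109, 0.037, 0.005, 0, 0, -0.102],
    [0.104, 0.049, 0.005, 0, 0, -0.102],
    [0.099, 0.06, 0.005, 0, 0, -0.102],
  ],
)

```text
time_s: 40.08
tcp_pos: [0.5165, 0.2207, 0.2881]
eef_rot: [-179.9, 0.0, -58.2]
contact_force: [0.1, 0.5, -0.3]
gripper_width: 0.0873
gripper_force: 0.0
```

Call:
carry_out(
  targets=[
    [0.092, 0.07, 0.005, 0, 0, -0.102],
    [0.084, 0.079, 0.006, 0, 0, -0.103],
    [0.074, 0.088, 0.005, 0, 0, -0.102],
    [0.03, 0.102, 0.023, 0, 0, -0.119],
    [0.017, 0.105, 0.023, 0, 0, -0.119],
  ],
)

```text
time_s: 40.7
tcp_pos: [0.4561, -0.0485, 0.2568]
eef_rot: [-179.9, -0.1, -25.5]
contact_force: [1.1, -0.9, -0.0]
gripper_width: 0.0879
gripper_force: 0.0
```

Call:
carry_out(
  targets=[
    [0.004, 0.106, 0.023, 0, 0, -0.119],
    [-0.009, 0.106, 0.023, 0, 0, -0.119],
    [-0.022, 0.104, 0.023, 0, 0, -0.119],
    [-0.035, 0.1, 0.023, 0, 0, -0.119],
    [-0.048, 0.094, 0.022, 0, 0, -0.119],
  ],
)

```text
time_s: 41.32
tcp_pos: [0.3499, -0.2912, 0.1999]
eef_rot: [179.9, -0.1, 10.3]
contact_force: [0.3, 0.2, 1.0]
gripper_width: 0.0877
gripper_force: 0.0
```

Call:
carry_out(
  targets=[
    [0, 0, 0, 0, 0, 0],
    [0, 0, 0, 0, 0, 0],
    [0, 0, 0, 0, 0, 0],
    [0, 0, 0, 0, 0, 0],
  ],
)

```text
time_s: 41.82
tcp_pos: [0.352, -0.2885, 0.2]
eef_rot: [180.0, -0.0, 10.2]
contact_force: [0.2, -0.4, 0.2]
gripper_width: 0.0878
gripper_force: 0.0
```

```bash
python3 - <<'E'
from h import *
import json
s=r.get_state(); json.dump([*s["tcp_pos"],s["eef_rot"][2]],open("cmd.json","w"))
E
python3 plan.py .3509 -.2904 .04 10
```

```text
t 41.83 cmd [ 0.352  -0.2885  0.2    10.1544] meas-cmd mm [0. 0. 0.] rot [180.   -0.   10.2] w 0.0878 F [ 0.2 -0.4  0.2] gf 0.0
[-0.001, 0.001, 0.107, 0, 0, 0.001]
[-0.001, 0.001, 0.106, 0, 0, 0.001]
[-0.001, 0.001, 0.107, 0, 0, 0.001]
--
```

Call:
carry_out(
  targets=[
    [-0.001, 0.001, 0.107, 0, 0, 0.001],
    [-0.001, 0.001, 0.08, 0, 0, 0.001],
    [-0.001, 0.001, 0.073, 0, 0, 0.001],
    [0, 0, 0.04, 0, 0, 0],
    [0, 0, 0.02, 0, 0, 0],
  ],
)

```text
time_s: 42.45
tcp_pos: [0.3502, -0.2902, 0.0387]
eef_rot: [-180.0, 0.1, 10.0]
contact_force: [0.3, 0.4, -0.0]
gripper_width: 0.0875
gripper_force: 0.0
```

Call:
carry_out(
  targets=[
    [0, 0, 0, 0, 0, 0],
    [0, 0, 0, 0, 0, 0],
  ],
)

```text
time_s: 42.7
tcp_pos: [0.3509, -0.291, 0.0404]
eef_rot: [180.0, -0.1, 9.9]
contact_force: [0.6, -0.4, 0.6]
gripper_width: 0.0873
gripper_force: 0.0
```

Call:
carry_out(
  targets=[
    [0, 0, 0, 0, 0, 0],
    [0, 0, 0, 0, 0, 0],
    [0, 0, 0, 0, 0, 0],
    [0, 0, 0, 0, 0, 0],
    [0, 0, 0, 0, 0, 0],
  ],
  hand=0,
  squeeze=20,
)

```text
time_s: 43.32
tcp_pos: [0.3502, -0.2909, 0.0397]
eef_rot: [180.0, -0.0, 9.9]
contact_force: [-0.3, 1.6, 3.6]
gripper_width: 0.0588
gripper_force: 20.0
```

```bash
python3 - <<'E'
from h import *
import json
s=r.get_state(); json.dump([*s["tcp_pos"],s["eef_rot"][2]],open("cmd.json","w"))
E
python3 plan.py .351 -.29 .26 10 .5 .05 .28 10 .5272 .4035 .26 10
```

```text
t 43.33 cmd [ 0.3502 -0.2909  0.0397  9.8961] meas-cmd mm [0. 0. 0.] rot [180.   -0.    9.9] w 0.0588 F [-0.3  1.6  3.6] gf 20.0
[0.0, -0.0, -0.11, 0, 0, -0.0]
[0.001, -0.001, -0.11, 0, 0, -0.001]
[0.0, -0.0, -0.11, 0, 0, -0.0]
[0.001, -0.001, -0.111, 0, 0, -0.001]
--
[0.059, -0.088, -0.006, 0, 0, 0.0]
[0.059, -0.088, -0.006, 0, 0, 0.0]
[0.059, -0.088, -0.006, 0, 0, 0.0]
[0.059, -0.088, -0.005, 0, 0, 0.0]
[0.059, -0.088, -0.006, 0, 0, 0.0]
[0.058, -0.089, -0.005, 0, 0, 0.0]
[0.059, -0.088, -0.006, 0, 0, 0.0]
--
[0.029, -0.115, 0.007, 0, 0, 0.0]
[0.029, -0.114, 0.007, 0, 0, 0.0]
[0.03, -0.115, 0.007, 0, 0, 0.0]
[0.029, -0.114, 0.006, 0, 0, 0.0]
[0.03, -0.115, 0.007, 0, 0, 0.0]
[0.029, -0.114, 0.006, 0, 0, 0.0]
--
```

Call:
carry_out(
  targets=[
    [0, 0, -0.11, 0, 0, 0],
    [0.001, -0.001, -0.11, 0, 0, -0.001],
    [0, 0, -0.11, 0, 0, 0],
    [0.001, -0.001, -0.111, 0, 0, -0.001],
  ],
)

```text
time_s: 43.82
tcp_pos: [0.3503, -0.2895, 0.2617]
eef_rot: [-180.0, 0.0, 10.0]
contact_force: [1.2, -0.3, -1.3]
gripper_width: 0.0592
gripper_force: 20.0
```

Call:
carry_out(
  targets=[
    [0.059, -0.088, -0.006, 0, 0, 0],
    [0.059, -0.088, -0.006, 0, 0, 0],
    [0.059, -0.088, -0.006, 0, 0, 0],
    [0.059, -0.088, -0.005, 0, 0, 0],
    [0.059, -0.088, -0.006, 0, 0, 0],
  ],
)

```text
time_s: 44.45
tcp_pos: [0.458, -0.0457, 0.2744]
eef_rot: [-180.0, 0.0, 10.0]
contact_force: [1.0, -0.5, -1.5]
gripper_width: 0.0591
gripper_force: 20.0
```

Call:
carry_out(
  targets=[
    [0.058, -0.089, -0.005, 0, 0, 0],
    [0.059, -0.088, -0.006, 0, 0, 0],
    [0.029, -0.115, 0.007, 0, 0, 0],
    [0.029, -0.114, 0.007, 0, 0, 0],
    [0.03, -0.115, 0.007, 0, 0, 0],
  ],
)

```text
time_s: 45.08
tcp_pos: [0.5131, 0.2287, 0.269]
eef_rot: [180.0, 0.0, 10.0]
contact_force: [1.8, -0.5, -1.1]
gripper_width: 0.0588
gripper_force: 20.0
```

Call:
carry_out(
  targets=[
    [0.029, -0.114, 0.006, 0, 0, 0],
    [0.03, -0.115, 0.007, 0, 0, 0],
    [0.029, -0.114, 0.006, 0, 0, 0],
    [0, 0, 0, 0, 0, 0],
    [0, 0, 0, 0, 0, 0],
  ],
)

```text
time_s: 45.7
tcp_pos: [0.5266, 0.4033, 0.2589]
eef_rot: [179.9, 0.1, 10.0]
contact_force: [0.6, -1.0, -1.6]
gripper_width: 0.059
gripper_force: 20.0
```

Call:
carry_out(
  targets=[
    [0, 0, 0, 0, 0, 0],
    [0, 0, 0, 0, 0, 0],
    [0, 0, 0, 0, 0, 0],
  ],
)

```text
time_s: 46.08
tcp_pos: [0.5273, 0.4028, 0.2606]
eef_rot: [-180.0, -0.0, 10.0]
contact_force: [0.1, 0.0, -1.2]
gripper_width: 0.0591
gripper_force: 20.0
```

```bash
python3 - <<'E'
from h import *
import json
s=r.get_state(); json.dump([*s["tcp_pos"],s["eef_rot"][2]],open("cmd.json","w"))
E
python3 plan.py .5268 .4033 .205 10; python3 -c "
from h import *
cv2.imwrite('pics/sd.png',r.capture('side')[100:380,100:400,::-1].repeat(2,0).repeat(2,1))"
```

```text
t 46.08 cmd [0.5273 0.4028 0.2606 9.9705] meas-cmd mm [0. 0. 0.] rot [-180.   -0.   10.] w 0.0591 F [ 0.1  0.  -1.2] gf 20.0
[-0.001, -0.001, 0.111, 0, 0, -0.0]
--
```

View pics/sd.png

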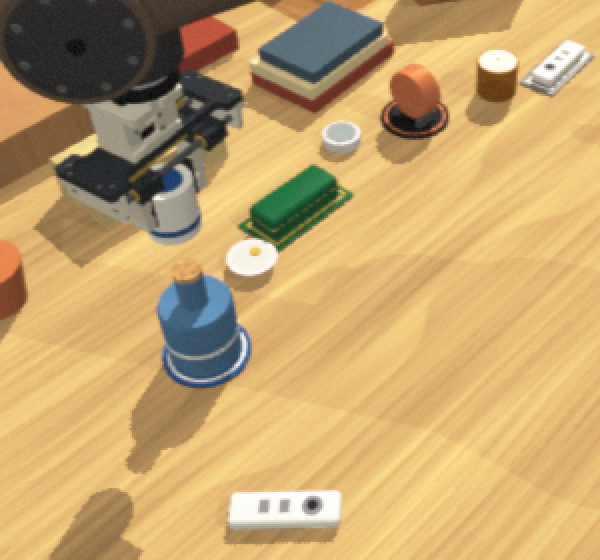

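The side view shows the carafe centred on its mat at (205,340), the tumbler upright in the gripper above it at (175,205), and everything else in place. I lower it.

Call:
carry_out(
  targets=[
    [-0.001, -0.001, 0.06, 0, 0, 0],
    [0, 0, 0.05, 0, 0, 0],
    [0, 0, 0.04, 0, 0, 0],
    [0, 0, 0.03, 0, 0, 0],
    [0, 0, 0.03, 0, 0, 0],
  ],
)

```text
time_s: 46.75
tcp_pos: [0.5267, 0.4039, 0.1547]
eef_rot: [-180.0, -0.0, 10.0]
contact_force: [-0.5, 1.4, -1.3]
gripper_width: 0.059
gripper_force: 20.0
```

Call:
carry_out(
  targets=[
    [0, 0, 0.014, 0, 0, 0],
    [0, 0, 0.01, 0, 0, 0],
    [0, 0, 0, 0, 0, 0],
    [0, 0, 0, 0, 0, 0],
  ],
)

```text
time_s: 47.25
tcp_pos: [0.5267, 0.4041, 0.1436]
eef_rot: [-180.0, -0.0, 10.0]
contact_force: [0.5, 0.9, -1.4]
gripper_width: 0.0587
gripper_force: 20.0
```

Call:
carry_out(
  targets=[
    [0, 0, 0.004, 0, 0, 0],
    [0, 0, 0.003, 0, 0, 0],
    [0, 0, 0.002, 0, 0, 0],
    [0, 0, 0, 0, 0, 0],
    [0, 0, 0, 0, 0, 0],
  ],
)

```text
time_s: 47.88
tcp_pos: [0.5265, 0.4039, 0.1389]
eef_rot: [-180.0, -0.0, 10.0]
contact_force: [-2.4, -1.1, 1.6]
gripper_width: 0.0591
gripper_force: 20.0
```

The tumbler rests on the shoulder at the expected height. I release and back away.

Call:
carry_out(
  targets=[
    [0, 0, 0, 0, 0, 0],
    [0, 0, 0, 0, 0, 0],
    [0, 0, 0, 0, 0, 0],
    [0, 0, 0, 0, 0, 0],
    [0, 0, 0, 0, 0, 0],
  ],
  hand=1,
)

```text
time_s: 48.5
tcp_pos: [0.5265, 0.4039, 0.1385]
eef_rot: [180.0, -0.0, 10.0]
contact_force: [-0.0, -0.6, 0.1]
gripper_width: 0.0875
gripper_force: 0.0
```

Call:
carry_out(
  targets=[
    [0, 0, -0.04, 0, 0, 0],
    [0, 0, -0.1, 0, 0, 0],
    [0, 0, -0.1, 0, 0, 0],
    [0, 0, -0.06, 0, 0, 0],
    [0, 0, 0, 0, 0, 0],
  ],
)

```text
time_s: 49.12
tcp_pos: [0.5274, 0.4046, 0.292]
eef_rot: [-179.8, -0.3, 10.0]
contact_force: [-0.4, -0.4, -0.8]
gripper_width: 0.0878
gripper_force: 0.0
```

```bash
python3 -c "
from h import *
print(r.get_state()['tcp_pos'],r.get_state()['contact_force'])
a=r.capture('side')[120:340,100:400]; b=r.capture('scene')[150:320,170:470]
cv2.imwrite('pics/end.png',cv2.resize(np.vstack([a,b])[:,:,::-1],None,fx=1.5,fy=1.5))"
```

```text
[0.52739634 0.40463451 0.29200965] [-0.41133197 -0.43975417 -0.8112124 ]
```

View pics/end.png

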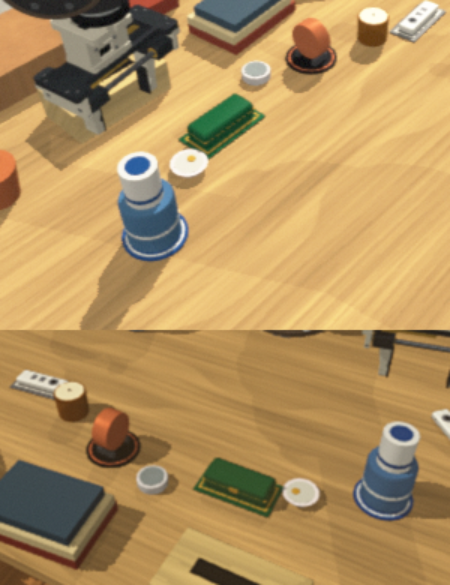

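Both views show the tumbler on the carafe's shoulder and everything placed. One last check: how well the clock is centred.

Run:
```python
from fit import *
for n in("scene","side"):
    cv2.imwrite(f"pics/{n}9.png",r.capture(n)[:,:,::-1]); json.dump({k:np.array(v).tolist() for k,v in r.camera_info(n).items()},open(f"pics/{n}9.json","w"))
    c=cam(n); im=cv2.imread(f"pics/{n}9.png"); h=cv2.cvtColor(im,cv2.COLOR_BGR2HSV); H,S,V=[h[:,:,k].astype(int) for k in range(3)]
    u,v=proj(c,[.652,-.122,.054])[0]; m=((H<10)&(S>110)).astype(np.uint8); roi=np.zeros_like(m); cv2.circle(roi,(int(u),int(v)),19,1,-1)
    k=cv2.findNonZero(m*roi)[:,0]; q=proj(c,M["clock"]@np.array([[0,1,0],[-1,0,0],[0,0,1]])*0+[0,0,0]) if 0 else None
    for yaw in(-90,):
        a=np.radians(yaw); P=M["clock"]; P=np.c_[P[:,0]*np.cos(a)-P[:,1]*np.sin(a)+.652,P[:,0]*np.sin(a)+P[:,1]*np.cos(a)-.122,P[:,2]+.004]; q=proj(c,P)
        print(n,"seen",k.min(0),k.max(0),"model",q.min(0).round(1),q.max(0).round(1))
```

```text
scene seen [230 205] [259 228] model [230.6 200.4] [256.6 229.6]
side seen [292 137] [322 159] model [294.3 130.9] [320.9 158.9]
```

```bash
python3 -c "
from plant import r
print(r.close_job())"
```

```text
the job is handed in; nothing more can be done
None
```

The job is handed in at about 49 s of the 136 s allowed: the clock, carafe, remote and case sit on their mats, the tumbler caps the carafe, the candle is where it stood, and the gripper holds nothing. No verdict came back, but the last pictures and measurements agree.

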